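# Index and clamp a model boiler in its V-cradle

### The job

Get the model boiler ready for gluing: without lifting it out of the V-groove, roll it until you feel its flat drop snugly onto the orange groove faces (the white line is then on top), and slide it up against the grey end stop. Then swing the red clamp strap down onto the boiler until it is fully home, let go, and leave the jars, the model cab and the screwdriver where they are.

Things in the scene. Friction and masses are not known exactly. Their poses are not given: they have to be found in the camera images.
- cradle: Fixed V-cradle on a wooden base 155 x 236 x 10 mm. Origin on the bench under the groove's middle; z up, y along the groove, roughly away from the robot; +x roughly to the robot's right. V-rests (20 mm wide) at y -66 and +66; 90-degree groove, faces at 45 degrees, slippery; orange faces on the -x (left) side, white on +x. Between the rests it is open down to the base. Post of the clamp at y = +66.
- groove (a point): Point on the axis of a boiler lying on its round side at the groove's middle, 90 mm above the bench; axes as the cradle. A fixed LED lamp bar (14 x 100 x 12 mm, along the groove) stands 66 mm above this point and 47 mm to +x, on two posts at x = 84 mm, y = +-42 mm: it is in the way of a gripper held upright over the boiler, so lean the gripper's body to -x (left), 20 to 50 degrees.
- stop: Fixed grey end stop plate 50 x 40 x 8 mm at the groove's -y end. Origin on its face, at the groove axis; its z points along the groove towards the boiler (cradle +y). The boiler's centre is 100 mm from this origin when its end touches.
- boiler: Blue model boiler, a bar 200 mm long, 44 mm diameter, about 0.35 kg, lying in the groove. Origin at its centre, z along its length (cradle +y), x towards its white line. A brass-coloured flat 28 mm wide runs full length, 17 mm from the axis, facing (-0.71, -0.71, 0). Flat home on the orange faces: axis 3.5 mm lower and 3.5 mm to -x. Let go when nearly aligned (5 to 10 degrees), it tends to drop home by itself.
- line (a point): Middle of the boiler's white line, a painted stripe along its length, 22 mm from its axis; points straight up when the flat is home. At the start it is turned 40 to 84 degrees from the top towards cradle +x. Axes as the boiler.
- flat (a point): Middle of the boiler's brass-coloured flat, 17 mm from the axis. Axes as the boiler.
- clamp (a joint): Hinge angle of the red clamp strap (rad): 0 = closed, foot pad on a boiler that is home; about 0.06 if the boiler is not home; grows as it opens, up to 1.9; stands at 1.35 to 1.75 at the start. Stiff enough (0.1 N m) to stay where left. Hinge along cradle y at cradle x 55, y 66, z 119 mm; the strap lies to -x when closed, 16 mm wide, 10 mm thick, over the +y V-rest.
- clamp_tip (a point): Centre of the black cross grip (16 x 50 x 12 mm, long side along the groove) at the free end of the clamp strap, 108 mm from the hinge; x along the strap towards the hinge, z out of the strap's upper (outer) side.
- jar_a: Red paint jar, 48 mm diameter, 62 mm tall, origin under its centre. Leave alone.
- jar_b: Yellow paint jar, 48 mm diameter, 62 mm tall, origin under its centre. Leave alone.
- cab: Tan model locomotive cab on a black stand, 80 x 80 x 61 mm, origin under its centre. Leave alone.
- driver: Screwdriver lying on the bench, 150 mm long. Leave alone.

How it is judged:
On the way:
1. the boiler's flat is down on the orange faces and its end is against the stop while the clamp is still open (z of boiler in the frame of cradle below 0.0878 m and z of line in the frame of cradle above 0.105 m and z of boiler in the frame of stop below 0.104 m and value of joint clamp above 0.7 rad), for 0.2 s.
At the end, for the whole second after the job is handed in: The boiler rests in the V-groove with its flat on the orange faces (axis at least 2.2 mm lower than when it lies on its round side, white line upward within 6 degrees), its end within 4 mm of the stop, the clamp strap within 0.035 rad of closed, all at rest (z of boiler in the frame of cradle between 0.084 and 0.0878 m and z of line in the frame of cradle above 0.105 m and angle between the x axis of boiler and the z axis of cradle, either way round below 0.1 rad and z of boiler in the frame of stop below 0.104 m and value of joint clamp below 0.035 rad and linear speed of boiler below 0.02 m/s); the robot touches nothing.
It fails at once if the boiler is lifted out of the groove (axis more than 14 mm above its round-side height) (z of boiler in the frame of cradle above 0.104 m).
It fails at once if a bystander is moved more than 15 mm (distance of any of jar_a, jar_b, cab, driver from where it was at the start of the episode above 0.015 m).
It also fails if it takes over 72 s, if anything falls off the work surface, if the arm or the gripper's body presses on something with over 40 N, if the wrist force passes 120 N, or if a joint passes its speed limit or range.

### The arm

A 7-joint arm with a two-finger parallel gripper is mounted at the origin on the work surface. World frame = base frame: x ahead of the robot, y to its left, z up, the work surface at z = 0. Lengths are in m, angles in rad, forces in N, time in s.
With the tool pointing down it reaches from about 0.35 to 0.9 m from the base axis. Payload 8.1 kg.
Tool frame: the origin (TCP) lies on the centre line of the jaws, within the pads' length; the fingertips stand 14 mm ahead of it and the grasp point (between the pads) lies 5 mm behind it (arm.tip_reach is the distance from the TCP to the fingertips, in m); z points along the fingers, y is the direction in which the jaws open and shut (so a half turn about z gives the same grasp; the last joint's range is limited). The gripper opens to 92 mm and grips with 3 to 60 N. Pads are 19 mm wide; open, the fingers measure 130 mm over their backs; the gripper's body (75 mm by 190 mm) begins 47 mm behind the grasp point.
Start: joints at [1.192, 0.434, 0.025, 1.573, -0.012, 1.134, -0.075], TCP at [0.17, -0.601, 0.211] pointing down, gripper open.
Joint ranges: [-2.62, 2.62], [-0.44, 2.09], [-1.27, 1.32], [0.08, 2.57], [-1.32, 4.46], [0.12, 2], [-2.74, 2.74]. Speed limits (rad/s): [2.22, 2.22, 3.01, 3.01, 3.14, 3.14, 3.14].

### API

Orientations are given as a rotation vector (axis times angle).
In Python, from cell import sensors, vision, arm, nets gives the robot as it stands.
- The arm moves only by the shell command python3 -m handwheel 'ROWS' [FORCE]. ROWS is JSON, a list of rows, each an object of numbers: "tx", "ty", "tz": the shift along the tool's x, y, z in cm; "wx", "wy", "wz": the turn, a rotation vector about the tool's x, y, z in degrees; "claw": the opening, from 0 (shut) to 1 (fully open). A call has 1 to 12 rows; each row is the pose to reach, as a shift and turn from the pose commanded when the call began, along the tool's axes at that moment; what a row does not reach only later rows make up. A row lasts 1/12 s, in which the tool goes at most 41.7 mm and 7.16 degrees, less where a joint would pass 70% of its speed; a pose out of reach is approached as far as the arm can. A call with a gripper value outside its range is refused whole. The fingers move at their own pace and stop on an object; FORCE is the grip in N (left out, the last holds). Time passes only in rows, so rows that repeat a pose let the fingers close. It gives the time, the measured TCP pose, the force and the opening at its end, in the units of the state.
- sensors.observe(): the state, without advancing time (a new reading comes with each control period).
- vision.get_image(name): name is "scene" or "top" or "wrist"; returns (picture, depth): 384x512x3 uint8, blue, green, red; 384x512 float32, m along the optical axis (not along the pixel's ray), 0 where there is no reading.
- vision.camera_model(name): a dict with "K" (3x3 intrinsics, pixels), "k1" (the pictures are not rectified: a ray, as slopes to the right and down, at radius r is drawn at 1 + k1 r^2 times it, then the intrinsics apply), "xyz" and "attitude" of the camera in the world; the wrist camera has in their place "hand_eye" (4x4, takes a point from camera to tool coordinates, whose origin is the TCP and whose axes are the flange's). Camera axes: x right, y down, z forward; pixel columns grow to the right and rows downward; lengths in m; the calibration is good to about 2 mm. A picture is of the moment at which its call begins: read the wrist's pose just before it. camera_model takes no time and is no camera call.
- arm.sign_off(): hands the job in, once; it reports no verdict.
Trained networks look in the newest picture that a camera, given by its name, has taken for a name from the list of things; names that differ only in an ending like _2 or _b are one class to them, and where a whole thing is asked for, a point or a joint stands for the part that bears it (a point fixed in the world has none). Each returns a list of dicts, best first, with "score" (0 to 1); they miss things now and then, are a little off and sometimes report something else, mostly with a low value. They report only what shows in the picture. A call takes as long as a camera call.
- nets.cut_out(label, camera): "region" (384x512 bool, what is visible of it) and "uv" ([column, row] in pixels, amid what is visible of it).
The state is a dict: "clock": time; "joints": joint angles; "dq": joint speeds; "joint_efforts": joint torques, N m; "position": TCP position; "ee_rot": TCP orientation; "force": force on the tool from outside, world axes, zero at the start; "ft_torque": the same for the moment, N m; "width": opening from 0.0 (shut) to 1.0 (fully open).
Only numpy, scipy, OpenCV 4.12 (cv2) and the standard library are available. Lean on these libraries where they do the work, as an engineer would, in place of code of your own. Each camera call takes 0.05 s, during which the arm holds its last target.

## Working session

There is one attempt and no reset: what is moved stays moved. The work goes in short steps, Python scripts to look and compute and a shell command to move; the robot and the scene stay as the last step left them, time stands still between calls to the robot, and variables do not carry over. Pictures are saved under pics/ and viewed, and the job is handed in when it is done.

```bash
ls; mkdir -p pics; python3 - <<'E'
from cell import sensors, vision, arm, nets
import cv2
s=sensors.observe(); print(s)
for n in ("scene","top","wrist"):
    im,d=vision.get_image(n); cv2.imwrite(f"pics/{n}0.png",im)
    print(n,vision.camera_model(n))
E
```

```text
pics
{'clock': 0.0, 'joints': array([ 1.19236666,  0.43521492,  0.02496876,  1.57410945, -0.01156379,
        1.13397779, -0.07508534]), 'dq': array([-0.00183405,  0.0001332 , -0.00039593, -0.00092473, -0.00056147,
       -0.00117191,  0.00078211]), 'joint_efforts': array([-1.14259938e-04, -6.67847300e+01,  9.85531993e-01, -3.14461076e+01,
       -6.03368925e-02,  4.28451528e-02,  1.59214947e-04]), 'position': array([ 0.17000247, -0.60087781,  0.20974518]), 'ee_rot': array([-3.11026756e+00, -4.31635290e-01,  6.04780961e-04]), 'force': array([-0.23232689,  0.40246108, -0.61658183]), 'ft_torque': array([-0.05196027, -0.02734073,  0.03974378]), 'width': 0.9997972584382917}
scene {'K': array([[472.84596491,   0.        , 254.97313074],
       [  0.        , 472.84596491, 192.14690116],
       [  0.        ,   0.        ,   1.        ]]), 'k1': -0.07834468947900496, 'xyz': array([ 1.29429741, -0.15024928,  1.00729292]), 'attitude': array([-1.95522405, -1.64737066,  0.56440472])}
top {'K': array([[448.74431578,   0.        , 253.49365326],
       [  0.        , 448.74431578, 195.94303064],
       [  0.        ,   0.        ,   1.        ]]), 'k1': 0.0026265021417805293, 'xyz': array([0.35466044, 0.00641837, 1.38534847]), 'attitude': array([-2.1292535 ,  2.17139092, -0.17446106])}
wrist {'K': array([[282.11897104,   0.        , 254.13598342],
       [  0.        , 282.11897104, 196.96858359],
       [  0.        ,   0.        ,   1.        ]]), 'k1': 0.011550611620079677, 'hand_eye': array([[-1.08569983e-04, -9.54644455e-01, -2.97748137e-01,
         8.05221369e-02],
       [ 9.99999994e-01, -1.09776368e-04, -1.26703781e-05,
         1.52457325e-03],
       [-2.05900027e-05, -2.97748137e-01,  9.54644461e-01,
        -1.74234322e-01],
       [ 0.00000000e+00,  0.00000000e+00,  0.00000000e+00,
         1.00000000e+00]])}
```

View pics/scene0.png

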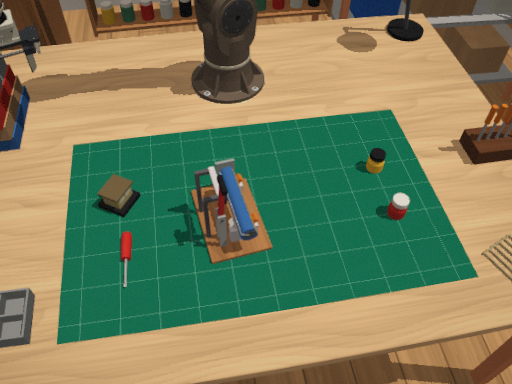

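View pics/top0.png

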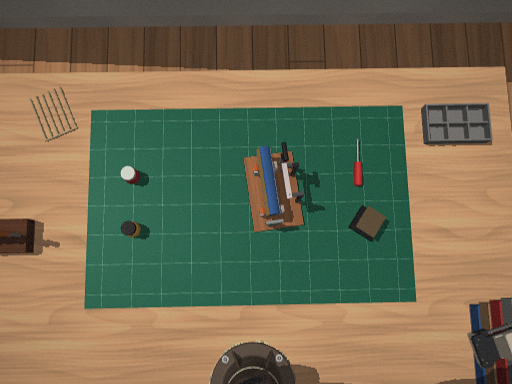

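View pics/wrist0.png

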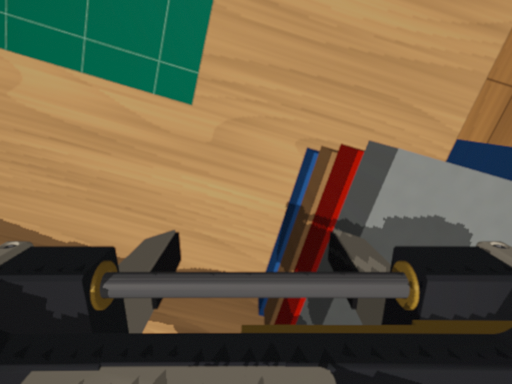

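The top view shows the cradle around (273,190), with the lamp and open clamp on its right. The jars are on the left at (130,175) and (130,228), the cab is at (368,223) and the driver at (358,165).

```bash
cat > h.py <<'E'
import numpy as np, cv2
from scipy.spatial.transform import Rotation as R
from cell import sensors, vision, arm, nets
def pose(n,s=None):
    m=vision.camera_model(n)
    if n=="wrist":
        T=np.eye(4);T[:3,:3]=R.from_rotvec(s["ee_rot"]).as_matrix();T[:3,3]=s["position"]
        return m,T@m["hand_eye"]
    T=np.eye(4);T[:3,:3]=R.from_rotvec(m["attitude"]).as_matrix();T[:3,3]=m["xyz"];return m,T
def rays(n,uv):
    m=vision.camera_model(n);K=m["K"]
    D=np.array([m["k1"],0,0,0.])
    return cv2.undistortPoints(np.asarray(uv,float).reshape(-1,1,2),K,D).reshape(-1,2)
def world(n,uv,depth,s=None):
    m,T=pose(n,s);r=rays(n,uv);P=np.c_[r,np.ones(len(r))]*np.asarray(depth).reshape(-1,1)
    return P@T[:3,:3].T+T[:3,3]
def onplane(n,uv,z,s=None):
    m,T=pose(n,s);r=rays(n,uv);d=np.c_[r,np.ones(len(r))]@T[:3,:3].T
    return T[:3,3]+d*((z-T[2,3])/d[:,2])[:,None]
def cloud(n,d,s=None):
    v,u=np.mgrid[0:384,0:512];uv=np.c_[u.ravel(),v.ravel()]
    return world(n,uv,d.ravel(),s).reshape(384,512,3)
E
python3 - <<'E'
from h import *
im,d=vision.get_image("top"); P=cloud("top",d); np.savez("top0.npz",im=im,d=d,P=P)
c=im[135:245,225:325]; cv2.imwrite("pics/topc.png",cv2.resize(c,None,fx=5.4,fy=5.4,interpolation=cv2.INTER_CUBIC))
im2,d2=vision.get_image("scene"); np.savez("sc0.npz",im=im2,d=d2,P=cloud("scene",d2))
cv2.imwrite("pics/scc.png",cv2.resize(im2[145:270,180:285],None,fx=4.8,fy=4.8,interpolation=cv2.INTER_CUBIC))
for l in ("boiler","cradle","clamp","stop"):
    for n in("top","scene"):
        for r in nets.cut_out(l,n)[:1]:
            g=r["region"]; ys,xs=np.nonzero(g)
            print(l,n,r["score"],r["uv"],g.sum(),xs.min(),xs.max(),ys.min(),ys.max())
            np.save(f"m_{l}_{n}.npy",g)
E
```

```text
boiler top 0.92 [267.5, 180.4] 1034 257 280 146 216
boiler scene 0.66 [234.9, 206.0] 1066 221 256 168 240
cradle top 0.85 [281.8, 191.3] 2916 244 304 142 231
cradle scene 0.95 [219.1, 219.8] 3676 192 270 168 262
clamp scene 0.8 [219.6, 198.1] 288 217 226 176 215
stop top 0.44 [272.1, 220.4] 74 266 281 219 225
stop scene 0.69 [225.1, 163.3] 174 215 233 159 173
```

View pics/topc.png

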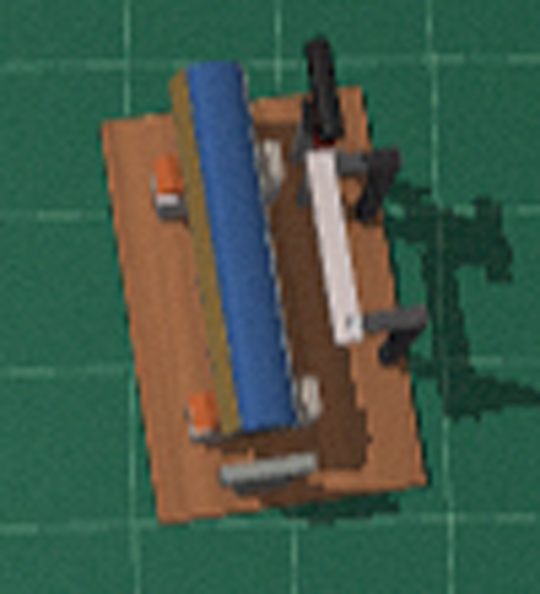

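View pics/scc.png

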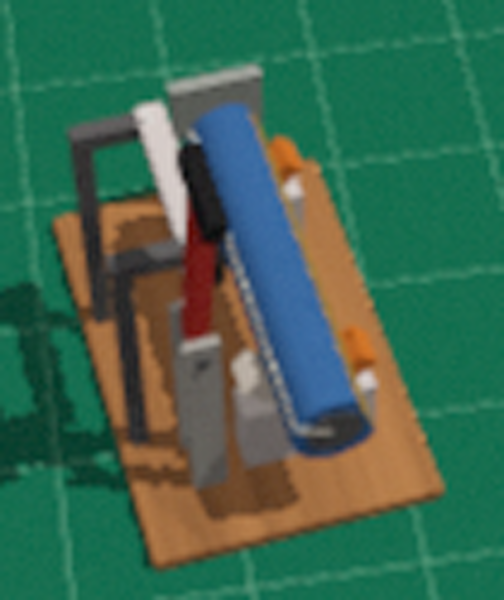

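```bash
python3 - <<'E'
from h import *
def tt(p): return (np.array(p)+.5)/5.4-.5+[225,135]
c=onplane("top",tt([(103,122),(360,87),(427,485),(160,522)]),0.010)
print(c); FL,FR,NR,NL=c
print("sizes",np.linalg.norm(FL-FR),np.linalg.norm(NL-NR),np.linalg.norm(FL-NL),np.linalg.norm(FR-NR))
y=(FL+FR-NL-NR);x=(FR+NR-FL-NL)
print("yaw from y",np.degrees(np.arctan2(y[1],y[0])),"x",np.degrees(np.arctan2(x[1],x[0])), "center",c.mean(0))
# scene corners
def ts(p): return (np.array(p)+.5)/4.8-.5+[180,145]
print(onplane("scene",ts([(53,215),(155,567),(443,492),(318,165)]),0.010))
# boiler clouds
for n,f in(("top","top0.npz"),("scene","sc0.npz")):
    z=np.load(f);im=z["im"];P=z["P"];m=np.load(f"m_boiler_{n}.npy")
    hsv=cv2.cvtColor(im,cv2.COLOR_BGR2HSV)
    b=m&(hsv[...,0]>100)&(hsv[...,0]<125)&(hsv[...,1]>120)
    Q=P[b]; print(n,b.sum(),Q.mean(0),np.percentile(Q[:,2],[5,50,95,99]))
    np.save(f"bl_{n}.npy",Q)
E
```

```text
[[ 0.68379495  0.01407512  0.01      ]
 [ 0.70206112 -0.13614504  0.01      ]
 [ 0.46888564 -0.16665708  0.01      ]
 [ 0.45082341 -0.01423925  0.01      ]]
sizes 0.1513266334769674 0.15348432552913763 0.23468583348080715 0.23516332950010277
yaw from y 7.192540750060214 x -83.15501732195028 center [ 0.57639128 -0.07574156  0.01      ]
[[ 0.4695992  -0.16729387  0.01      ]
 [ 0.70613084 -0.13755637  0.01      ]
 [ 0.68653336  0.01431157  0.01      ]
 [ 0.45744223 -0.01331793  0.01      ]]
top 672 [ 0.59053864 -0.05851087  0.11343826] [0.10338152 0.10995231 0.11455735 0.11741914]
scene 775 [ 0.60498603 -0.05976896  0.10958213] [0.10355731 0.10897951 0.11283256 0.1140724 ]
```

```bash
python3 - <<'E'
from h import *
from scipy.optimize import least_squares
yaw=np.radians(7.1)
Y=np.array([np.cos(yaw),np.sin(yaw),0]);X=np.array([np.sin(yaw),-np.cos(yaw),0]);C=np.array([.5772,-.0757,0])
def loc(P): return np.c_[(P-C)@X,(P-C)@Y,P[:,2]]
for n in("top","scene"):
    L=loc(np.load(f"bl_{n}.npy"))
    f=lambda p:(np.hypot(L[:,0]-p[0]-p[1]*L[:,1],L[:,2]-p[2])-.022)
    r=least_squares(f,[0,0,.09],loss="soft_l1",f_scale=.002); print(n,r.x,np.abs(r.fun).mean(),np.percentile(L[:,1],[0,1,50,99,100]))
z=np.load("top0.npz");L=loc(z["P"].reshape(-1,3)).reshape(384,512,3)
m=np.load("m_stop_top.npy");Q=L[m];Q=Q[Q[:,2]>.08];print("stop",len(Q),Q.min(0),np.median(Q,0),Q.max(0))
z2=np.load("sc0.npz");L2=loc(z2["P"].reshape(-1,3)).reshape(384,512,3)
m=np.load("m_stop_scene.npy");Q=L2[m];print("stop sc",len(Q),np.percentile(Q,[2,50,98],axis=0))
m=np.load("m_clamp_scene.npy");Q=L2[m];print("clamp sc",len(Q),np.percentile(Q,[2,50,98],axis=0))
# high points top: lamp & clamp
Hh=(L[...,2]>.14)&(np.abs(L[...,0])<.2)&(np.abs(L[...,1])<.25)
hsv=cv2.cvtColor(z["im"],cv2.COLOR_BGR2HSV)
w=Hh&(hsv[...,2]>150);k=Hh&(hsv[...,2]<90)
for a,nm in((w,"lamp"),(k,"dark")):
    Q=L[a];print(nm,len(Q),np.percentile(Q,[3,50,97],axis=0))
o=(hsv[...,0]<14)&(hsv[...,1]>170)&(L[...,2]>.05)&(np.abs(L[...,0])<.2)&(np.abs(L[...,1])<.25)
Q=L[o];print("orange");print(np.round(Q,3))
E
```

```text
top [-1.81895714e-02 -4.61326808e-05  8.98047095e-02] 0.005730865012182358 [-0.21068316 -0.08132742  0.01501463  0.11533907  0.11848505]
scene [-0.01575684 -0.00966443  0.08869059] 0.00256320554384226 [-0.07938521 -0.075642    0.03181397  0.11852903  0.70238426]
stop 56 [-0.1089949  -0.21068316  0.0814116 ] [-0.02025159 -0.10417006  0.10960351] [ 1.35637074e-03 -9.92100075e-02  1.38534847e+00]
stop sc 174 [[-0.04090346 -0.20761275 -0.00111639]
 [-0.01532307 -0.10086802  0.10067862]
 [ 0.0075432  -0.08175655  0.1111999 ]]
clamp sc 288 [[0.02443761 0.04827615 0.12413729]
 [0.03452999 0.07290486 0.19737257]
 [0.0428611  0.09073829 0.23569056]]
lamp 544 [[-0.1089949  -0.21068316  0.15830962]
 [-0.1089949  -0.21068316  1.38534847]
 [ 0.034344    0.04018914  1.38534847]]
dark 395 [[-0.1089949  -0.21068316  0.15460795]
 [ 0.02289345 -0.04570105  0.2364151 ]
 [ 0.06712369  0.08243598  1.38534847]]
orange
[[ 0.031  0.061  0.132]
 [ 0.033  0.059  0.14 ]
 [ 0.036  0.058  0.141]
 [ 0.039  0.059  0.134]
 [-0.047  0.074  0.083]
 [-0.044  0.074  0.084]
 [-0.041  0.074  0.08 ]
 [-0.051  0.072  0.081
[... 574 characters left out ...]
8 ]
 [-0.044  0.057  0.075]
 [-0.041  0.057  0.072]
 [-0.051 -0.057  0.075]
 [-0.049 -0.058  0.08 ]
 [-0.046 -0.059  0.087]
 [-0.043 -0.059  0.084]
 [-0.04  -0.06   0.085]
 [-0.052 -0.06   0.077]
 [-0.049 -0.061  0.079]
 [-0.046 -0.061  0.081]
 [-0.044 -0.063  0.091]
 [-0.04  -0.062  0.079]
 [-0.05  -0.064  0.083]
 [-0.047 -0.065  0.085]
 [-0.044 -0.065  0.083]
 [-0.041 -0.066  0.085]
 [-0.05  -0.067  0.082]
 [-0.047 -0.067  0.083]
 [-0.044 -0.068  0.082]
 [-0.042 -0.068  0.083]
 [-0.05  -0.07   0.08 ]
 [-0.048 -0.07   0.08 ]
 [-0.045 -0.071  0.085]
 [-0.042 -0.071  0.083]
 [-0.051 -0.073  0.081]
 [-0.048 -0.073  0.081]
 [-0.045 -0.074  0.084]
 [-0.042 -0.074  0.083]
 [-0.109 -0.211  1.385]]
```

```bash
cat >> h.py <<'E'
yaw=np.radians(7.1)
EX=np.array([np.sin(yaw),-np.cos(yaw),0]);EY=np.array([np.cos(yaw),np.sin(yaw),0]);EZ=np.array([0,0,1.])
O=np.array([.575,-.0578,0])
def tgt(gx,gy,gz,phi):
    """grasp point in cradle mm, lean deg -> TCP pos, R"""
    p=np.radians(phi);u=-np.sin(p)*EX+np.cos(p)*EZ
    Rm=np.stack([EY,np.cos(p)*EX+np.sin(p)*EZ,-u],1)
    g=O+(gx*EX+gy*EY+gz*EZ)/1000
    return g-.005*u,Rm
def grip_at(y,phi,uoff,dx=0,dz=0):
    p=np.radians(phi);return tgt(-np.sin(p)*uoff+dx,y,90+np.cos(p)*uoff+dz,phi)
def rel(t,base=None):
    s=sensors.observe() if base is None else None
    p0,R0=(s["position"],R.from_rotvec(s["ee_rot"]).as_matrix()) if base is None else base
    d=R0.T@(t[0]-p0)*100; w=np.degrees(R.from_matrix(R0.T@t[1]).as_rotvec())
    print("t",np.round(d,2),"w",np.round(w,1),"|",round(np.linalg.norm(d)*10),"mm",round(np.linalg.norm(w),1),"deg")
def incradle(p): d=np.asarray(p)-O;return np.array([d@EX,d@EY,d[2]])*1000
E
python3 - <<'E'
from h import *
rel(tgt(-150,-15,420,15)); rel(tgt(-150,-15,350,28)); rel(grip_at(-15,28,150));rel(grip_at(-15,28,60))
E
```

```text
t [ 54.52 -56.21 -20.47] w [-15.   -1.1   8.6] | 809 mm 17.3 deg
t [ 54.5  -56.11 -13.51] w [-27.9  -2.1   8.5] | 794 mm 29.3 deg
t [ 53.3  -48.24  -0.75] w [-27.9  -2.1   8.5] | 719 mm 29.3 deg
t [ 52.66 -44.07   7.2 ] w [-27.9  -2.1   8.5] | 690 mm 29.3 deg
```

```bash
python3 -m handwheel '[{"tz":-4},{"tz":-8},{"tz":-12,"tx":2,"ty":-2},{"tz":-16,"tx":4,"ty":-4},{"tz":-18,"tx":7,"ty":-7},{"tz":-19,"tx":10,"ty":-10},{"tz":-20,"tx":13,"ty":-13,"wx":-4,"wz":2},{"tz":-20,"tx":16,"ty":-16,"wx":-6,"wz":3},{"tz":-20,"tx":19,"ty":-19,"wx":-8,"wz":4},{"tz":-20,"tx":22,"ty":-22,"wx":-10,"wz":5},{"tz":-20,"tx":25,"ty":-25,"wx":-12,"wz":6},{"tz":-20,"tx":28,"ty":-28,"wx":-15,"wy":-1,"wz":8.6}]'
python3 - <<'E'
from h import *
rel(tgt(-150,-15,420,28));s=sensors.observe();print(s["joints"],incradle(s["position"]))
E
```

```text
t [ 54.5  -56.11 -20.51] w [-27.9  -2.1   8.5] | 809 mm 29.3 deg
[ 1.19239974  0.43448604  0.02501448  1.57319719 -0.01159786  1.13398449
 -0.07509909] [ 489.40572122 -468.91898199  210.55177419]invalid input
```

```bash
python3 -m handwheel '[{"tx":0,"ty":0,"tz":-4,"wx":0,"wy":0,"wz":0,"claw":1}]'
```

```text
clock: 0.73
position: [0.1689, -0.5975, 0.2436]
ee_rot: [-3.099, -0.43, 0.004]
force: [0.4, -1.0, -1.3]
width: 1.002
```

```bash
python3 -m handwheel '[{"tx":0,"ty":0,"tz":-4,"wx":0,"wy":0,"wz":0,"claw":1},{"tx":2,"ty":-2,"tz":-8,"wx":0,"wy":0,"wz":0,"claw":1},{"tx":4,"ty":-4,"tz":-12,"wx":0,"wy":0,"wz":0,"claw":1},{"tx":7,"ty":-7,"tz":-14,"wx":0,"wy":0,"wz":0,"claw":1},{"tx":10,"ty":-10,"tz":-16,"wx":0,"wy":0,"wz":0,"claw":1},{"tx":13,"ty":-13,"tz":-16,"wx":-4,"wy":0,"wz":2,"claw":1},{"tx":16,"ty":-16,"tz":-16,"wx":-6,"wy":0,"wz":3,"claw":1},{"tx":19,"ty":-19,"tz":-16,"wx":-8,"wy":0,"wz":4,"claw":1},{"tx":22,"ty":-22,"tz":-16,"wx":-10,"wy":0,"wz":5,"claw":1},{"tx":25,"ty":-25,"tz":-16,"wx":-12,"wy":0,"wz":6,"claw":1},{"tx":28,"ty":-28,"tz":-16,"wx":-15,"wy":-1,"wz":8.6,"claw":1},{"tx":28,"ty":-28,"tz":-16,"wx":-15,"wy":-1,"wz":8.6,"claw":1}]'
python3 - <<'E'
from h import *
rel(tgt(-150,-15,400,28));s=sensors.observe();print(s["joints"],incradle(s["position"]))
E
```

```text
clock: 1.73
position: [0.3646, -0.2516, 0.4112]
ee_rot: [2.87, 0.182, 0.03]
force: [0.8, 0.3, 0.9]
width: 0.997
t [ 21.86 -30.66  -6.65] w [-12.7  -0.3   0.1] | 382 mm 12.7 deg
[ 0.67480851 -0.06329804 -0.37138218  1.73483043  0.22222385  1.35438379
 -1.17736101] [ 166.33887587 -232.75206231  411.2430911 ]
```

```bash
python3 -m handwheel '[{"tx":0,"ty":0,"tz":0,"wx":0,"wy":0,"wz":0,"claw":1},{"tx":0,"ty":0,"tz":0,"wx":0,"wy":0,"wz":0,"claw":1}]'
python3 - <<'E'
from h import *
rel(tgt(-150,-15,400,28));s=sensors.observe();print(s["joints"],incradle(s["position"]))
E
```

```text
clock: 1.9
position: [0.3643, -0.2539, 0.4109]
ee_rot: [2.873, 0.186, 0.028]
force: [-0.5, -1.5, 0.3]
width: 0.999
t [ 22.01 -30.82  -6.65] w [-12.9  -0.3   0.3] | 385 mm 12.9 deg
[ 0.67678498 -0.0605659  -0.3665204   1.73262024  0.21972488  1.35465856
 -1.16702434] [ 168.51025867 -233.29708551  410.85303438]
```

```bash
python3 -m handwheel '[{"tx":2.5,"ty":-3.5,"tz":-0.8,"wx":-1,"wy":0,"wz":0,"claw":1},{"tx":5,"ty":-7,"tz":-1.5,"wx":-3,"wy":0,"wz":0,"claw":1},{"tx":7.5,"ty":-10.5,"tz":-2.3,"wx":-4,"wy":0,"wz":0,"claw":1},{"tx":10,"ty":-14,"tz":-3,"wx":-6,"wy":0,"wz":0,"claw":1},{"tx":12.5,"ty":-17.5,"tz":-3.7,"wx":-7,"wy":0,"wz":0,"claw":1},{"tx":15,"ty":-21,"tz":-4.5,"wx":-9,"wy":0,"wz":0,"claw":1},{"tx":17.5,"ty":-24.5,"tz":-5.2,"wx":-10,"wy":0,"wz":0,"claw":1},{"tx":20,"ty":-28,"tz":-6,"wx":-11,"wy":0,"wz":0,"claw":1},{"tx":22,"ty":-30.8,"tz":-6.6,"wx":-13,"wy":0,"wz":0.3,"claw":1},{"tx":22,"ty":-30.8,"tz":-6.6,"wx":-13,"wy":0,"wz":0.3,"claw":1},{"tx":22,"ty":-30.8,"tz":-6.6,"wx":-13,"wy":0,"wz":0.3,"claw":1},{"tx":22,"ty":-30.8,"tz":-6.6,"wx":-13,"wy":0,"wz":0.3,"claw":1}]'
python3 - <<'E'
from h import *
rel(grip_at(-15,28,150));rel(grip_at(-15,28,60));s=sensors.observe();print(s["joints"],incradle(s["position"]))
im,d=vision.get_image("wrist");cv2.imwrite("pics/w1.png",im)
E
```

```text
clock: 2.9
position: [0.5429, 0.0831, 0.394]
ee_rot: [2.648, 0.158, 0.042]
force: [0.1, -0.4, 0.2]
width: 1.0
t [-0.06 -1.59 19.09] w [ 0.   0.  -0.3] | 192 mm 0.3 deg
t [-0.06 -1.59 28.09] w [ 0.   0.  -0.3] | 281 mm 0.3 deg
[-0.03722068  0.38767882 -0.76619653  1.4032502   0.65083762  1.76202541
 -2.23269482] [-143.76248532  -14.4316899   394.00165816]
```

View pics/w1.png

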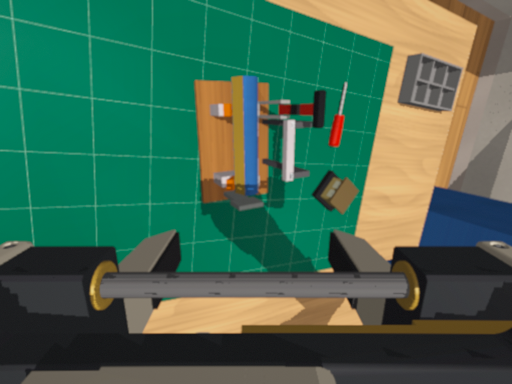

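The wrist view shows the boiler at about (245,135): brass on the left, blue on the right. The lamp is at (288,150) and the clamp grip at (319,108). The path between the jaws is clear.

```bash
python3 -m handwheel '[{"tx":0,"ty":-0.8,"tz":3,"wx":0,"wy":0,"wz":0,"claw":0.8},{"tx":0,"ty":-1.6,"tz":6,"wx":0,"wy":0,"wz":-0.3,"claw":0.72},{"tx":0,"ty":-1.6,"tz":9,"wx":0,"wy":0,"wz":-0.3,"claw":0.72},{"tx":0,"ty":-1.6,"tz":12,"wx":0,"wy":0,"wz":-0.3,"claw":0.72},{"tx":0,"ty":-1.6,"tz":15,"wx":0,"wy":0,"wz":-0.3,"claw":0.72},{"tx":0,"ty":-1.6,"tz":18,"wx":0,"wy":0,"wz":-0.3,"claw":0.72},{"tx":0,"ty":-1.6,"tz":20,"wx":0,"wy":0,"wz":-0.3,"claw":0.72},{"tx":0,"ty":-1.6,"tz":21,"wx":0,"wy":0,"wz":-0.3,"claw":0.72},{"tx":0,"ty":-1.6,"tz":21,"wx":0,"wy":0,"wz":-0.3,"claw":0.72}]'
python3 - <<'E'
from h import *
rel(grip_at(-15,28,60));rel(grip_at(-15,28,4));s=sensors.observe();print(s["joints"],incradle(s["position"]))
im,d=vision.get_image("wrist");cv2.imwrite("pics/w2.png",im);np.savez("w2.npz",im=im,d=d,P=cloud("wrist",d,s))
E
```

```text
clock: 3.7
position: [0.5524, -0.0041, 0.2014]
ee_rot: [2.646, 0.159, 0.039]
force: [0.0, 0.7, 0.8]
width: 0.72
t [ 0.09 -0.29  6.96] w [ 0.1  0.1 -0.2] | 70 mm 0.3 deg
t [ 0.11 -0.3  12.56] w [ 0.1  0.1 -0.2] | 126 mm 0.3 deg
[ 0.09745241  0.48327835 -0.71972025  1.76176042  0.76300363  1.3592111
 -2.35534178] [-56.11028774 -15.79352161 201.3501138 ]
```

View pics/w2.png

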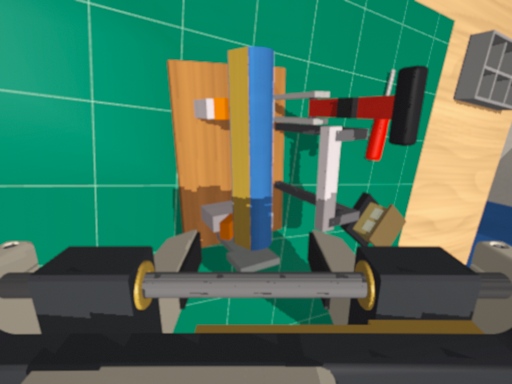

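```bash
cat > fit.py <<'E'
from h import *
from scipy.optimize import least_squares
def fit(P,im,ylo=-60,yhi=105,show=True):
    L=np.stack([(P-O)@EX,(P-O)@EY,P[...,2]],-1)*1000
    hsv=cv2.cvtColor(im,cv2.COLOR_BGR2HSV)
    reg=(np.abs(L[...,0])<35)&(L[...,2]>60)&(L[...,2]<125)&(L[...,1]>ylo)&(L[...,1]<yhi)
    bl=reg&(hsv[...,0]>100)&(hsv[...,0]<125)&(hsv[...,1]>120)
    br=reg&(hsv[...,0]>15)&(hsv[...,0]<35)&(hsv[...,1]>90)
    B=L[bl]
    f=lambda p:(np.hypot(B[:,0]-p[0]-p[2]*B[:,1],B[:,2]-p[1]-p[3]*B[:,1])-22)
    r=least_squares(f,[0,90,0,0],loss="soft_l1",f_scale=1); p=r.x
    print("axis x,z,slopes",np.round(p,3),"res",np.abs(r.fun).mean().round(2),"n",bl.sum(),br.sum())
    a=np.degrees(np.arctan2(B[:,2]-p[1]-p[3]*B[:,1],B[:,0]-p[0]-p[2]*B[:,1]))
    print("blue angle",np.percentile(a,[1,5,95,99]).round(1),"y",np.percentile(B[:,1],[0,100]).round(1))
    if br.sum()>50:
        Q=L[br];c=Q.mean(0);n=np.linalg.svd(Q-c)[2][2];n*=np.sign(n[2]+1e-9 if abs(n[2])>.3 else -n[0])
        ab=np.degrees(np.arctan2(Q[:,2]-p[1],Q[:,0]-p[0]))
        print("flat normal ang",np.degrees(np.arctan2(n[2],n[0])).round(1),n.round(2),"brass angles",np.percentile(ab,[2,98]).round(1))
    return bl,br
if __name__=="__main__":
    import sys
    if len(sys.argv)>1:
        z=np.load(sys.argv[1]);fit(z["P"],z["im"])
E
python3 fit.py w2.npz
python3 -m handwheel '[{"tx":0,"ty":0,"tz":0,"wx":-6,"wy":0,"wz":0,"claw":0.72},{"tx":0,"ty":0,"tz":0,"wx":-12,"wy":0,"wz":0,"claw":0.72},{"tx":0,"ty":0,"tz":0,"wx":-18,"wy":0,"wz":0,"claw":0.72},{"tx":0,"ty":0,"tz":0,"wx":-18,"wy":0,"wz":0,"claw":0.72}]'
python3 -c "
from h import *
s=sensors.observe();print(s['joints'])"
```

```text
axis x,z,slopes [ 2.0050e+00  9.0171e+01 -5.0000e-03  0.0000e+00] res 0.47 n 3543 3223
blue angle [ 54.6  59.6 118.9 121. ] y [-59.9 104.8]
flat normal ang 152.4 [-0.89 -0.01  0.46] brass angles [-178.3  178.4]
clock: 4.08
position: [0.553, 0.0046, 0.2013]
ee_rot: [2.332, 0.154, 0.066]
force: [-0.4, 0.6, -0.2]
width: 0.721
[-0.15649333  0.59398585 -0.63025106  1.77010241  0.93124721  1.57621189
 -2.58176727]
```

```bash
python3 -m handwheel '[{"tx":0,"ty":0,"tz":-1,"wx":0,"wy":0,"wz":-7,"claw":0.72},{"tx":0,"ty":0,"tz":-2,"wx":0,"wy":0,"wz":-14,"claw":0.72}]'
python3 -c "
from h import *
s=sensors.observe();print(s['joints'])"
```

```text
clock: 4.25
position: [0.5518, 0.0152, 0.217]
ee_rot: [2.301, 0.435, -0.059]
force: [0.5, 0.6, 0.8]
width: 0.719
[-0.14385044  0.59054426 -0.67356603  1.74048007  0.92354148  1.62229816
 -2.32902129]
```

Right direction, so I'll continue the half turn.

```bash
python3 -m handwheel '[{"tx":0,"ty":0,"tz":-1,"wx":0,"wy":0,"wz":-7,"claw":0.72},{"tx":0,"ty":0,"tz":-1,"wx":0,"wy":0,"wz":-14,"claw":0.72},{"tx":0,"ty":0,"tz":-1,"wx":0,"wy":0,"wz":-21,"claw":0.72},{"tx":0,"ty":0,"tz":-1,"wx":0,"wy":0,"wz":-28,"claw":0.72},{"tx":0,"ty":0,"tz":-1,"wx":0,"wy":0,"wz":-35,"claw":0.72},{"tx":0,"ty":0,"tz":-1,"wx":0,"wy":0,"wz":-42,"claw":0.72},{"tx":0,"ty":0,"tz":-1,"wx":0,"wy":0,"wz":-49,"claw":0.72},{"tx":0,"ty":0,"tz":-1,"wx":0,"wy":0,"wz":-56,"claw":0.72},{"tx":0,"ty":0,"tz":-1,"wx":0,"wy":0,"wz":-63,"claw":0.72},{"tx":0,"ty":0,"tz":-1,"wx":0,"wy":0,"wz":-70,"claw":0.72},{"tx":0,"ty":0,"tz":-1,"wx":0,"wy":0,"wz":-77,"claw":0.72},{"tx":0,"ty":0,"tz":-1,"wx":0,"wy":0,"wz":-84,"claw":0.72}]'
python3 -m handwheel '[{"tx":0,"ty":0,"tz":0,"wx":0,"wy":0,"wz":-7,"claw":0.72},{"tx":0,"ty":0,"tz":0,"wx":0,"wy":0,"wz":-14,"claw":0.72},{"tx":0,"ty":0,"tz":0,"wx":0,"wy":0,"wz":-21,"claw":0.72},{"tx":0,"ty":0,"tz":0,"wx":0,"wy":0,"wz":-28,"claw":0.72},{"tx":0,"ty":0,"tz":0,"wx":0,"wy":0,"wz":-35,"claw":0.72},{"tx":0,"ty":0,"tz":0,"wx":0,"wy":0,"wz":-42,"claw":0.72},{"tx":0,"ty":0,"tz":0,"wx":0,"wy":0,"wz":-49,"claw":0.72},{"tx":0,"ty":0,"tz":0,"wx":0,"wy":0,"wz":-56,"claw":0.72},{"tx":0,"ty":0,"tz":0,"wx":0,"wy":0,"wz":-63,"claw":0.72},{"tx":0,"ty":0,"tz":0,"wx":0,"wy":0,"wz":-70,"claw":0.72},{"tx":0,"ty":0,"tz":0,"wx":0,"wy":0,"wz":-77,"claw":0.72},{"tx":0,"ty":0,"tz":0,"wx":0,"wy":0,"wz":-80,"claw":0.72}]'
cat >> h.py <<'E'
O=O+.0015*EX
_t0=tgt
def tgt(gx,gy,gz,phi):
    p,Rm=_t0(gx,gy,gz,phi); Rm=Rm.copy();Rm[:,:2]*=-1;return p,Rm
E
python3 - <<'E'
from h import *
s=sensors.observe();print(s['joints'],s["clock"],incradle(s["position"]))
rel(grip_at(-15,28,60));rel(grip_at(-15,28,4))
im,d=vision.get_image("wrist");cv2.imwrite("pics/w3.png",im);np.savez("w3.npz",im=im,d=d,P=cloud("wrist",d,s))
E
python3 fit.py w3.npz
```

```text
clock: 5.25
position: [0.5511, 0.0214, 0.2246]
ee_rot: [1.503, 1.97, -0.746]
force: [0.8, 0.1, -0.2]
width: 0.72
clock: 6.25
position: [0.551, 0.0211, 0.2245]
ee_rot: [-0.133, 2.835, -1.197]
force: [0.1, 0.5, 0.5]
width: 0.719
[ 0.08271097  0.76670089 -1.12153366  1.70782396  1.0809163   1.89471591
  0.39788366] 6.25 [-82.75929615 -14.09065663 224.4841108 ]
t [ 0.17  2.2  10.07] w [-17.9   0.4  -1.7] | 103 mm 18.0 deg
t [ 0.23  3.92 15.4 ] w [-17.9   0.4  -1.7] | 159 mm 18.0 deg
axis x,z,slopes [-9.6000e-02  8.9715e+01 -5.0000e-03  1.0000e-03] res 0.42 n 1886 2375
blue angle [ 49.1  58.5 117.  117.9] y [-60.  104.3]
flat normal ang 160.6 [-0.94 -0.01  0.33] brass angles [-178.3  178.7]
```

View pics/w3.png

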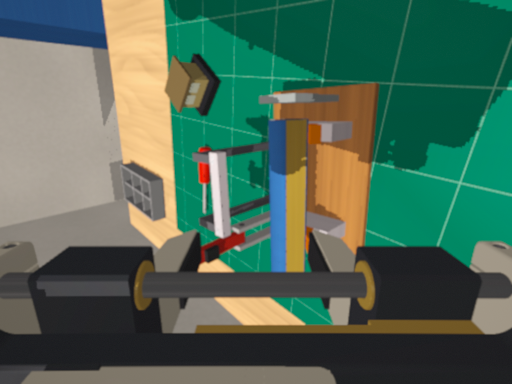

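The wrist view, now turned, shows the boiler at (290,200) with blue on the left and brass on the right. The gap between the boiler's end and the stop is visible at (285,112), and nothing lies between the jaws and the boiler.

```bash
python3 -m handwheel '[{"tx":0,"ty":0.5,"tz":2,"wx":-4,"wy":0,"wz":0,"claw":0.72},{"tx":0,"ty":1,"tz":4,"wx":-9,"wy":0,"wz":0,"claw":0.68},{"tx":0,"ty":1.6,"tz":7,"wx":-14,"wy":0,"wz":-1,"claw":0.65},{"tx":0.1,"ty":2.2,"tz":10,"wx":-18,"wy":0.4,"wz":-1.7,"claw":0.65},{"tx":0.1,"ty":2.2,"tz":10,"wx":-18,"wy":0.4,"wz":-1.7,"claw":0.65},{"tx":0.1,"ty":2.2,"tz":10,"wx":-18,"wy":0.4,"wz":-1.7,"claw":0.65}]'
python3 - <<'E'
from h import *
s=sensors.observe();print(s['joints'],s["clock"],incradle(s["position"]))
rel(grip_at(-15,28,60));rel(grip_at(-15,28,4))
E
```

```text
clock: 6.8
position: [0.5576, -0.0385, 0.1381]
ee_rot: [-0.167, 3.013, -0.752]
force: [-0.3, 0.2, 0.6]
width: 0.651
[ 0.41202435  0.77710717 -1.20416548  1.82029785  1.07985096  1.54902465
  0.54156055] 6.8 [-22.75967639 -14.86815013 138.14186937]
t [ 0.02  0.25 -0.18] w [-0.  -0.1 -0.7] | 3 mm 0.7 deg
t [0.01 0.25 5.42] w [-0.  -0.1 -0.7] | 54 mm 0.7 deg
```

```bash
python3 -m handwheel '[{"tx":0,"ty":0.25,"tz":1.2,"wx":0,"wy":0,"wz":-0.7,"claw":0.62},{"tx":0,"ty":0.25,"tz":2.6,"wx":0,"wy":0,"wz":-0.7,"claw":0.62},{"tx":0,"ty":0.25,"tz":4,"wx":0,"wy":0,"wz":-0.7,"claw":0.62},{"tx":0,"ty":0.25,"tz":5,"wx":0,"wy":0,"wz":-0.7,"claw":0.62},{"tx":0,"ty":0.25,"tz":5.4,"wx":0,"wy":0,"wz":-0.7,"claw":0.62},{"tx":0,"ty":0.25,"tz":5.4,"wx":0,"wy":0,"wz":-0.7,"claw":0.62}]'
python3 - <<'E'
from h import *
s=sensors.observe();print(s['joints'],s["clock"],incradle(s["position"]),s["force"])
rel(grip_at(-15,28,4))
im,d=vision.get_image("wrist");cv2.imwrite("pics/w4.png",im)
E
```

```text
clock: 7.3
position: [0.56, -0.0583, 0.0874]
ee_rot: [-0.199, 3.015, -0.753]
force: [1.0, 0.1, 0.8]
width: 0.618
[ 0.42359685  0.83937553 -1.16305484  1.86938159  1.15507689  1.49234396
  0.51726136] 7.3 [ -2.8588931  -14.92835524  87.37146721] [1.0385004  0.09338578 0.79975604]
t [ 0.01 -0.38  0.  ] w [-0.  -0.   0.5] | 4 mm 0.5 deg
```

View pics/w4.png

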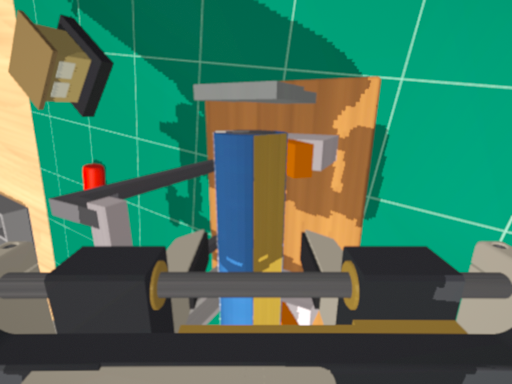

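Jaws straddle the boiler (218–287 px, between the pads at about 205 and 305). Closing.

```bash
python3 -m handwheel '[{"tx":0,"ty":-0.3,"tz":0,"wx":0,"wy":0,"wz":0.3,"claw":0.55},{"tx":0,"ty":-0.3,"tz":0,"wx":0,"wy":0,"wz":0.3,"claw":0.4},{"tx":0,"ty":-0.3,"tz":0,"wx":0,"wy":0,"wz":0.3,"claw":0.3},{"tx":0,"ty":-0.3,"tz":0,"wx":0,"wy":0,"wz":0.3,"claw":0.3},{"tx":0,"ty":-0.3,"tz":0,"wx":0,"wy":0,"wz":0.3,"claw":0.3}]' 20
python3 - <<'E'
from h import *
s=sensors.observe();print(s['joints'],s["clock"],incradle(s["position"]),s["force"],s["ft_torque"],s["width"]*92)
rel(grip_at(-15,28,4));rel(grip_at(-15,34,4));rel(grip_at(-15,60,4))
E
```

```text
clock: 7.77
position: [0.5611, -0.0603, 0.0904]
ee_rot: [-0.19, 3.012, -0.751]
force: [-0.1, -0.2, 0.8]
width: 0.322
[ 0.42924644  0.8344207  -1.16524324  1.86790092  1.15409545  1.49169775
  0.51846533] 7.7667 [ -0.76943996 -14.12382393  90.44593897] [-0.10424715 -0.2494313   0.82572078] [ 0.62422254 -0.08882807  0.01851683] 29.623801027774544
t [ 0.09 -0.05  0.18] w [-0.   0.1  0.1] | 2 mm 0.1 deg
t [ 0.09 -0.06  0.17] w [6.  0.1 0.1] | 2 mm 6.0 deg
t [ 0.09 -0.1   0.16] w [32.   0.1  0.1] | 2 mm 32.0 deg
```

```bash
python3 - <<'E'
from h import *
s=sensors.observe()
im,d=vision.get_image("wrist");cv2.imwrite("pics/w5.png",im);print(s["width"])
im,d=vision.get_image("scene");cv2.imwrite("pics/s5.png",cv2.resize(im[100:270,150:320],None,fx=3.5,fy=3.5,interpolation=cv2.INTER_CUBIC))
E
```

```text
0.32199783725841896
```

View pics/w5.png

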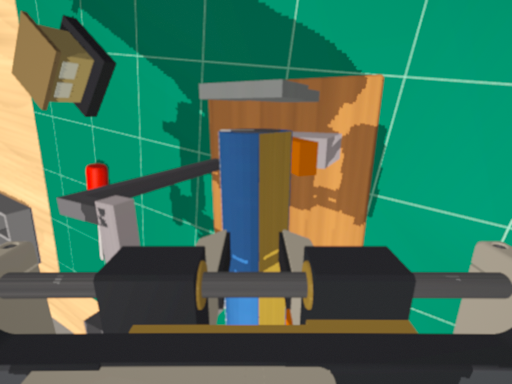

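View pics/s5.png

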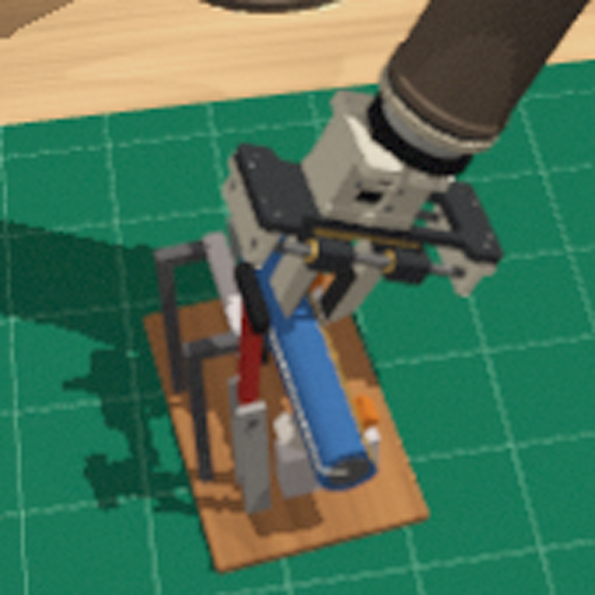

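```bash
python3 - <<'E'
from h import *
m=vision.camera_model("wrist");H=np.linalg.inv(m["hand_eye"])
def pr(p):
    c=H[:3,:3]@np.array(p)+H[:3,3];a,b=c[:2]/c[2];k=1+m["k1"]*(a*a+b*b)
    return (m["K"]@[a*k,b*k,1])[:2]
for y in(.015,.022):
  for z in (-.04,-.005,.014):
    for x in(-.0095,.0095):
        print(y,z,x,pr([x,y,z]).round(),pr([x,-y,z]).round())
im=cv2.imread("pics/w5.png");cv2.imwrite("pics/w5c.png",cv2.resize(im[180:384,150:370],None,fx=3.5,fy=2.9,interpolation=cv2.INTER_CUBIC))
d=vision.get_image("wrist")[1]
for v in (236,244,252,260):print(v,(d[v,205:310:5]*1000).round().astype(int))
E
```

```text
0.015 -0.04 -0.0095 [284. 282.] [229. 282.]
0.015 -0.04 0.0095 [285. 251.] [228. 251.]
0.015 -0.005 -0.0095 [279. 251.] [234. 251.]
0.015 -0.005 0.0095 [280. 225.] [233. 225.]
0.015 0.014 -0.0095 [277. 239.] [236. 239.]
0.015 0.014 0.0095 [277. 214.] [235. 214.]
0.022 -0.04 -0.0095 [297. 282.] [216. 282.]
0.022 -0.04 0.0095 [299. 251.] [215. 251.]
0.022 -0.005 -0.0095 [289. 251.] [223. 251.]
0.022 -0.005 0.0095 [290. 225.] [222. 225.]
0.022 0.014 -0.0095 [286. 239.] [226. 239.]
0.022 0.014 0.0095 [287. 214.] [225. 214.]
236 [336 162 162 161 162 165 171 170 167 166 166 168 170 174 177 165 161 161
 162 162 263]
244 [153 153 151 153 155 161 172 170 169 169 169 168 173 174 180 156 152 153
 151 152 153]
252 [ 93 146 145 145 148 161 174 172 172 170 169 170 174 176 181 155 148 145
 146 146  94]
260 [ 93 139 137 138 140 160 176 174 172 171 172 172 175 178 181 154 141 138
 136 138  91]
```

View pics/w5c.png

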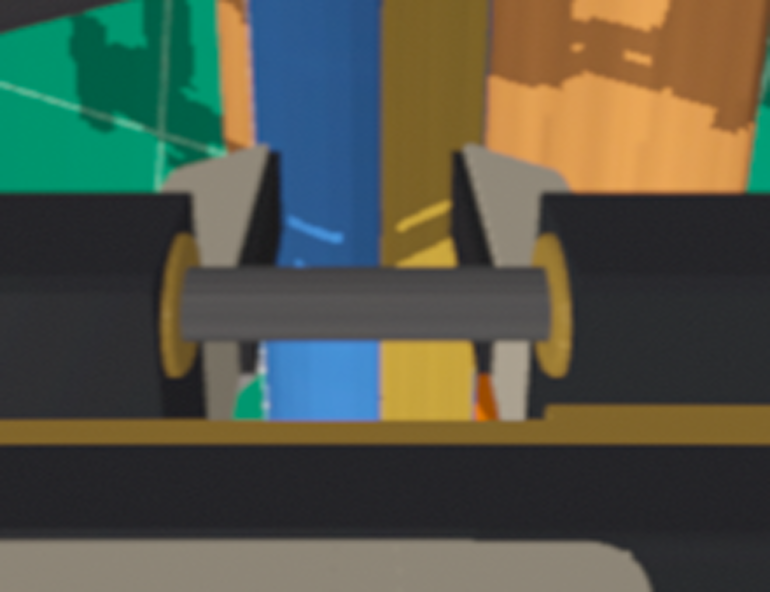

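```bash
python3 - <<'E'
from h import *; from fit import fit
s=sensors.observe();im,d=vision.get_image("wrist");P=cloud("wrist",d,s);fit(P,im,ylo=-60,yhi=-20)
Rt=R.from_rotvec(s["ee_rot"]).as_matrix();T=(P-s["position"])@Rt*1000
for v in (232,236,240,246):
    print(v)
    for u in list(range(216,242,3))+list(range(270,296,3)): print(u,T[v,u].round(),end="; ")
print(incradle(s["position"]))
E
```

```text
axis x,z,slopes [ 1.0000e-03  9.0001e+01 -3.0000e-03  1.0000e-03] res 0.42 n 2267 1846
blue angle [ 48.3  56.8 118.8 120.4] y [-60. -20.]
flat normal ang 160.4 [-0.94 -0.    0.34] brass angles [-178.1  178.5]
232
216 [-50. -44. 116.]; 219 [ 12. -22. -20.]; 222 [ 12. -20. -21.]; 225 [ 11. -19. -19.]; 228 [ 10. -17. -17.]; 231 [  9. -16. -16.]; 234 [ 10. -14. -17.]; 237 [ 10. -12. -17.]; 240 [ 11. -10. -20.]; 270 [  9.   8. -15.]; 273 [  8.  10. -13.]; 276 [  8.  12. -12.]; 279 [ 10.  14. -17.]; 282 [ 11.  15. -20.]; 285 [ 11.  17. -20.]; 288 [ 11.  19. -19.]; 291 [ 12.  20. -20.]; 294 [-30.  36.  72.]; 236
216 [ 11. -23. -26.]; 219 [ 11. -22. -25.]; 222 [ 11. -20. -25.]; 225 [ 11. -18. -25.]; 228 [ 10. -17. -22.]; 231 [ 10. -15. -22.]; 234 [  7. -14. -17.]; 237 [  8. -12. -18.]; 240 [  8. -10. -19.]; 270 [  7.   8. -16.]; 273 [  6.  10. -14.]; 276 [  5.  12. -11.]; 279 [  9.  13. -21.]; 282 [ 10.  15. -22.]; 285 [ 11.  16. -25.]; 288 [ 11.  18. -25.]; 291 [ 11.  20. -26.]; 294 [ 12.  21. -27.]; 240
216 [ 11. -23. -31.]; 219 [ 12. -21. -31.]; 222 [ 11. -19. -30.]; 225 [ 12. -18. -32.]; 228 [ 10. -16. -27.]; 231 [  7. -15. -22.]; 234 [  4. -14. -16.]; 237 [  5. -12. -17.]; 240 [  6. -10. -19.]; 270 [  4.   8. -16.]; 273 [  3.  10. -13.]; 276 [  2.  12. -11.]; 279 [ 10.  13. -28.]; 282 [ 10.  14. -28.]; 285 [ 12.  16. -31.]; 288 [ 11.  18. -30.]; 291 [ 11.  19. -30.]; 294 [ 12.  21. -31.]; 246
216 [ 12. -22. -39.]; 219 [ 11. -20. -37.]; 222 [ 11. -19. -38.]; 225 [ 10. -17. -35.]; 228 [ 10. -16. -34.]; 231 [  4. -15. -23.]; 234 [  1. -14. -17.]; 237 [  1. -12. -17.]; 240 [  2. -10. -19.]; 270 [ -1.   8. -14.]; 273 [ -1.  10. -13.]; 276 [ -3.  13. -11.]; 279 [  7.  13. -29.]; 282 [ 10.  14. -35.]; 285 [ 11.  15. -38.]; 288 [ 11.  17. -38.]; 291 [ 11.  18. -38.]; 294 [ 12.  20. -38.]; [ -0.30703579 -14.14883606  90.47064314]
```

```bash
python3 - <<'E'
from h import *
print(arm.tip_reach, [a for a in dir(arm) if a[0]!='_'])
for f in("w3.npz",):
    z=np.load(f)
    print((z["d"][225:250:4,150:210:6]*1000).round())
E
```

```text
0.014 ['PlanningError', 'sign_off', 'tip_reach']
[[ 924.  887.  861.  826.  800.  770.  747.  722.  699.  359.]
 [ 934.  895.  869.  834.  803.  775.  751.  725.  703.  681.]
 [ 940.  903.  872.  839.    0.  783.  166.  167.  170.  688.]
 [ 949.  910.  877.  846.  162.  163.  161.  163.  166.  691.]
 [ 956.  916.  882.  157.  157.  157.  156.  160.  164.  695.]
 [2000.  925.  154.  152.  152.  152.  153.  156.  165.  700.]
 [  97. 1956.  148.  148.  148.  149.  148.  151.  165.  327.]]
```

The pads closed to about 30 mm near the boiler's top (tips seen around (226,230) and (280,230)). So the hand reaches less far than the tool frame suggests. I'll reopen, go deeper in small steps and check with the camera.

```bash
python3 -m handwheel '[{"tx":0,"ty":0,"tz":0,"wx":0,"wy":0,"wz":0,"claw":0.62},{"tx":0,"ty":0,"tz":0,"wx":0,"wy":0,"wz":0,"claw":0.62},{"tx":0,"ty":0,"tz":0,"wx":0,"wy":0,"wz":0,"claw":0.62},{"tx":0,"ty":0,"tz":0.5,"wx":0,"wy":0,"wz":0,"claw":0.62},{"tx":0,"ty":0,"tz":1,"wx":0,"wy":0,"wz":0,"claw":0.62},{"tx":0,"ty":0,"tz":1.5,"wx":0,"wy":0,"wz":0,"claw":0.62},{"tx":0,"ty":0,"tz":1.5,"wx":0,"wy":0,"wz":0,"claw":0.62}]'
python3 - <<'E'
from h import *
s=sensors.observe();print(s['joints'],s["clock"],incradle(s["position"]),s["force"],s["width"])
rel(grip_at(-15,28,4))
im,d=vision.get_image("wrist");cv2.imwrite("pics/w6.png",im)
P=cloud("wrist",d,s);Rt=R.from_rotvec(s["ee_rot"]).as_matrix();T=(P-s["position"])@Rt*1000
for v in (228,232,236):
    print(v)
    for u in list(range(186,222,4))+list(range(280,320,4)): print(u,T[v,u].round(),end="; ")
im,d=vision.get_image("scene");cv2.imwrite("pics/s6.png",cv2.resize(im[100:270,150:320],None,fx=3.5,fy=3.5,interpolation=cv2.INTER_CUBIC))
E
```

```text
clock: 8.55
position: [0.5613, -0.0685, 0.0756]
ee_rot: [-0.19, 3.014, -0.753]
force: [-0.6, 0.9, 0.0]
width: 0.617
[ 0.43540771  0.85275355 -1.15058814  1.87989177  1.17639759  1.47596438
  0.50971904] 8.55 [  7.39512542 -14.91972578  75.64196809] [-0.61261242  0.93599811  0.02891576] 0.6165672754406514
t [ 0.01 -0.02 -1.51] w [-0.  -0.   0.1] | 15 mm 0.1 deg
228
186 [-51. -80. 128.]; 190 [-50. -75. 126.]; 194 [-48. -70. 122.]; 198 [-47. -65. 120.]; 202 [-46. -60. 117.]; 206 [-45. -55. 115.]; 210 [-44. -50. 113.]; 214 [-38. -43.  98.]; 218 [-36. -39.  95.]; 280 [ 17.  13. -27.]; 284 [ 16.  16. -25.]; 288 [ 15.  18. -23.]; 292 [ 14.  21. -21.]; 296 [-19.  35.  55.]; 300 [-19.  39.  55.]; 304 [-18.  42.  52.]; 308 [-16.  45.  50.]; 312 [-16.  48.  48.]; 316 [-16.  51.  48.]; 232
186 [-56. -81. 129.]; 190 [-54. -75. 125.]; 194 [ 11. -37. -20.]; 198 [ 11. -35. -20.]; 202 [ 11. -32. -19.]; 206 [ 10. -31. -17.]; 210 [-49. -50. 112.]; 214 [-43. -44.  99.]; 218 [-41. -39.  95.]; 280 [ 15.  13. -28.]; 284 [ 14.  16. -25.]; 288 [ 13.  18. -23.]; 292 [ 11.  21. -20.]; 296 [-23.  36.  56.]; 300 [-22.  39.  54.]; 304 [  9.  29. -16.]; 308 [ 11.  31. -20.]; 312 [ 11.  33. -20.]; 316 [ 11.  35. -20.]; 236
186 [ 11. -41. -24.]; 190 [ 11. -38. -25.]; 194 [ 12. -36. -26.]; 198 [ 11. -34. -25.]; 202 [ 10. -32. -23.]; 206 [  9. -30. -22.]; 210 [-53. -50. 111.]; 214 [-47. -44.  98.]; 218 [-45. -39.  95.]; 280 [ 11.  13. -26.]; 284 [ 11.  16. -24.]; 288 [ 10.  18. -23.]; 292 [  9.  21. -20.]; 296 [-26.  36.  55.]; 300 [-26.  39.  53.]; 304 [ 10.  28. -23.]; 308 [  81.   -1. -173.]; 312 [ 11.  32. -25.]; 316 [ 11.  34. -26.];
```

View pics/w6.png

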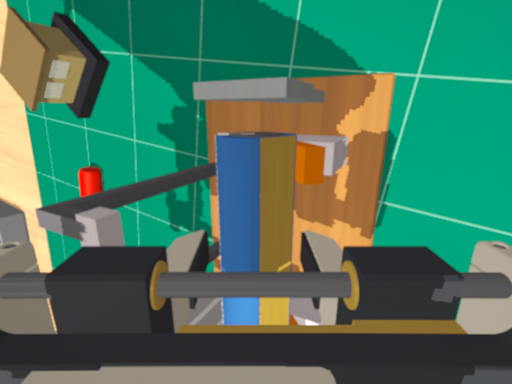

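View pics/s6.png

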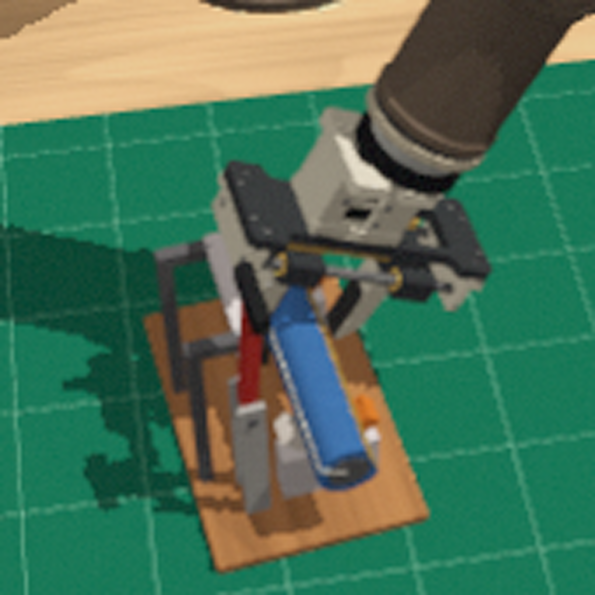

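Boiler (218–292 px) is centred between the open pads, and the tips are about level with its axis. I'll go 15 mm deeper and close.

```bash
python3 -m handwheel '[{"tx":0,"ty":0,"tz":0.5,"wx":0,"wy":0,"wz":0,"claw":0.62},{"tx":0,"ty":0,"tz":1,"wx":0,"wy":0,"wz":0,"claw":0.62},{"tx":0,"ty":0,"tz":1.5,"wx":0,"wy":0,"wz":0,"claw":0.62},{"tx":0,"ty":0,"tz":1.5,"wx":0,"wy":0,"wz":0,"claw":0.62}]'
python3 -m handwheel '[{"tx":0,"ty":0,"tz":0,"wx":0,"wy":0,"wz":0,"claw":0.4},{"tx":0,"ty":0,"tz":0,"wx":0,"wy":0,"wz":0,"claw":0.4},{"tx":0,"ty":0,"tz":0,"wx":0,"wy":0,"wz":0,"claw":0.4},{"tx":0,"ty":0,"tz":0,"wx":0,"wy":0,"wz":0,"claw":0.4}]' 25
python3 - <<'E'
from h import *
s=sensors.observe();print(s['joints'],s["clock"],incradle(s["position"]),s["force"],s["ft_torque"],s["width"]*92)
rel(grip_at(-15,28,-26))
im,d=vision.get_image("wrist");cv2.imwrite("pics/w7.png",im)
from fit import fit
fit(cloud("wrist",d,s),im,-60,-25)
E
```

```text
clock: 8.98
position: [0.5623, -0.0754, 0.0626]
ee_rot: [-0.19, 3.014, -0.753]
force: [-0.8, -0.7, 0.2]
width: 0.623
clock: 9.32
position: [0.5628, -0.0739, 0.0637]
ee_rot: [-0.191, 3.013, -0.75]
force: [-0.0, 1.4, -1.3]
width: 0.472
[ 0.43998679  0.8679172  -1.13964731  1.8889082   1.19747222  1.46135272
  0.50176371] 9.3167 [ 12.96285638 -14.12807495  63.68727388] [-0.0082068   1.36165105 -1.30253348] [ 1.08296874 -0.03190638  0.04544537] 43.39620250229233
t [ 0.09 -0.09  0.17] w [0.  0.1 0.1] | 2 mm 0.2 deg
axis x,z,slopes [ 3.50e-02  9.01e+01 -7.00e-03 -2.00e-03] res 0.38 n 2854 2399
blue angle [ 50.2  57.7 118.5 120.8] y [-60. -25.]
flat normal ang 157.4 [-0.92  0.02  0.38] brass angles [-178.1  178.3]
```

View pics/w7.png

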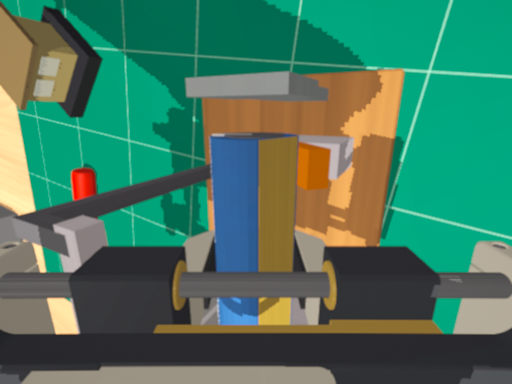

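```bash
cat >> h.py <<'E'
def roll(angs,ax=0.,az=90.,dy=0,base=None):
    s=sensors.observe();p=s["position"];R0=R.from_rotvec(s["ee_rot"]).as_matrix()
    c=O+(ax*EX+az*EZ)/1000
    for a in angs:
        Q=R.from_rotvec(-EY*np.radians(a)).as_matrix() # lean more to -x
        rel((c+Q@(p-c)+dy/1000*EY,Q@R0),(p,R0))
    print("lean",np.degrees(np.arctan2(R0[:,2]@EX,-R0[2,2])).round(1))
E
python3 - <<'E'
from h import *
roll([6,12,18,24,30])
E
```

```text
t [ 0.   -0.31 -0.01] w [ 6.  0. -0.] | 3 mm 6.0 deg
t [ 0.   -0.61 -0.05] w [12.  0. -0.] | 6 mm 12.0 deg
t [ 0.   -0.91 -0.12] w [18.  0. -0.] | 9 mm 18.0 deg
t [ 0.   -1.2  -0.22] w [24.   0.1 -0. ] | 12 mm 24.0 deg
t [ 0.   -1.48 -0.35] w [30.   0.1 -0.1] | 15 mm 30.0 deg
lean 28.0
```

```bash
python3 -m handwheel '[{"tx":0,"ty":-0.15,"tz":0,"wx":3,"wy":0,"wz":0,"claw":0.4},{"tx":0,"ty":-0.31,"tz":-0.01,"wx":6,"wy":0,"wz":0,"claw":0.4},{"tx":0,"ty":-0.46,"tz":-0.03,"wx":9,"wy":0,"wz":0,"claw":0.4},{"tx":0,"ty":-0.61,"tz":-0.05,"wx":12,"wy":0,"wz":0,"claw":0.4},{"tx":0,"ty":-0.76,"tz":-0.08,"wx":15,"wy":0,"wz":0,"claw":0.4},{"tx":0,"ty":-0.76,"tz":-0.08,"wx":15,"wy":0,"wz":0,"claw":0.4}]'
python3 - <<'E'
from h import *
s=sensors.observe();print(s['joints'],s["clock"],incradle(s["position"]),s["force"],s["ft_torque"],s["width"]*92)
im,d=vision.get_image("wrist");cv2.imwrite("pics/w8.png",im)
from fit import fit
fit(cloud("wrist",d,s),im,-60,-25)
roll([6,12,17])
E
```

```text
clock: 9.87
position: [0.5636, -0.0802, 0.0681]
ee_rot: [-0.184, 2.871, -1.139]
force: [-1.8, -1.8, 5.2]
width: 0.473
[ 0.22437714  0.90450931 -1.00001942  1.89410325  1.26647732  1.63223389
  0.34591018] 9.8667 [ 19.35201337 -14.1034917   68.14577287] [-1.75405595 -1.77240095  5.19524785] [-0.00455205 -0.11090294 -0.26649244] 43.51433728142913
axis x,z,slopes [-1.2300e-01  8.9954e+01 -8.0000e-03  0.0000e+00] res 0.38 n 2915 2305
blue angle [ 61.7  71.6 133.7 136.1] y [-60. -25.]
flat normal ang 175.8 [-1.   -0.    0.07] brass angles [-178.1  178.4]
t [ 0.   -0.31 -0.01] w [ 6.  0. -0.] | 3 mm 6.0 deg
t [ 0.   -0.61 -0.05] w [12.  0. -0.] | 6 mm 12.0 deg
t [ 0.   -0.86 -0.1 ] w [17.  0. -0.] | 9 mm 17.0 deg
lean 43.1
```

View pics/w8.png

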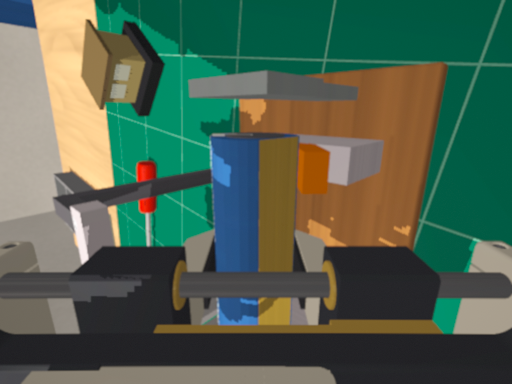

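The boiler followed exactly (blue/brass edge turned from about 120° to 135°). Continuing.

```bash
python3 -m handwheel '[{"tx":0,"ty":-0.15,"tz":0,"wx":3,"wy":0,"wz":0,"claw":0.4},{"tx":0,"ty":-0.31,"tz":-0.01,"wx":6,"wy":0,"wz":0,"claw":0.4},{"tx":0,"ty":-0.46,"tz":-0.03,"wx":9,"wy":0,"wz":0,"claw":0.4},{"tx":0,"ty":-0.61,"tz":-0.05,"wx":12,"wy":0,"wz":0,"claw":0.4},{"tx":0,"ty":-0.76,"tz":-0.08,"wx":15,"wy":0,"wz":0,"claw":0.4},{"tx":0,"ty":-0.86,"tz":-0.1,"wx":17,"wy":0,"wz":0,"claw":0.4},{"tx":0,"ty":-0.86,"tz":-0.1,"wx":17,"wy":0,"wz":0,"claw":0.4}]'
python3 - <<'E'
from h import *
s=sensors.observe();print(s['joints'],s["clock"],incradle(s["position"]),s["force"],s["ft_torque"],s["width"]*92)
im,d=vision.get_image("wrist");cv2.imwrite("pics/w9.png",im)
from fit import fit
fit(cloud("wrist",d,s),im,-60,-25)
rel(grip_at(-15,28,-10)); rel(grip_at(-15,58,-26))
roll([-10,-20,-30])
E
```

```text
clock: 10.5
position: [0.5645, -0.0855, 0.0748]
ee_rot: [-0.169, 2.66, -1.539]
force: [-0.6, 3.7, 8.1]
width: 0.475
[ 0.02213244  0.99816237 -0.84551709  1.87061621  1.31123331  1.82876319
  0.20865636] 10.5 [ 24.68644976 -13.82848639  74.82016658] [-0.5768994   3.71195807  8.06178043] [ 0.13835528 -0.22675208 -0.15848717] 43.68235755597198
axis x,z,slopes [-3.6400e-01  8.9635e+01 -9.0000e-03 -1.0000e-03] res 0.36 n 2901 2270
blue angle [ 79.4  88.7 150.5 152.8] y [-60. -25.]
flat normal ang -167.5 [-0.98  0.02 -0.22] brass angles [-178.3  178.1]
t [ 0.11  0.72 -1.63] w [-32.    0.1   0.1] | 18 mm 32.0 deg
t [0.11 0.03 0.2 ] w [-2.   0.1  0.1] | 2 mm 2.0 deg
t [-0.    0.5  -0.06] w [-10.  -0.   0.] | 5 mm 10.0 deg
t [-0.    0.99 -0.2 ] w [-20.   -0.    0.1] | 10 mm 20.0 deg
t [-0.    1.44 -0.43] w [-30.   -0.    0.1] | 15 mm 30.0 deg
lean 60.0
```

View pics/w9.png

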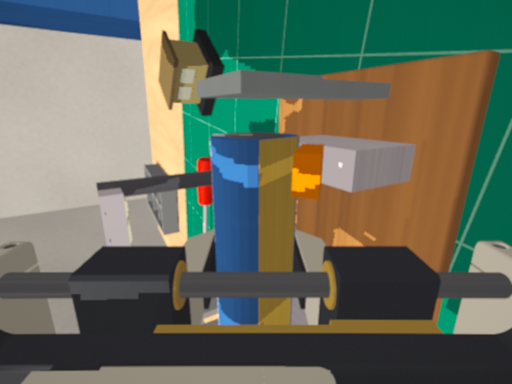

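```bash
python3 -m handwheel '[{"tx":0.4,"ty":0,"tz":0,"wx":0,"wy":0,"wz":0,"claw":0.4},{"tx":0.8,"ty":0,"tz":0,"wx":0,"wy":0,"wz":0,"claw":0.4},{"tx":1.2,"ty":0,"tz":0,"wx":0,"wy":0,"wz":0,"claw":0.4},{"tx":1.5,"ty":0,"tz":0,"wx":0,"wy":0,"wz":0,"claw":0.4},{"tx":1.5,"ty":0,"tz":0,"wx":0,"wy":0,"wz":0,"claw":0.4}]'
python3 -m handwheel '[{"tx":0.15,"ty":0,"tz":0,"wx":0,"wy":0,"wz":0,"claw":0.4},{"tx":0.3,"ty":0,"tz":0,"wx":0,"wy":0,"wz":0,"claw":0.4},{"tx":0.3,"ty":0,"tz":0,"wx":0,"wy":0,"wz":0,"claw":0.4}]'
python3 - <<'E'
from h import *
s=sensors.observe();print(incradle(s["position"]),s["force"],s["force"]@EY)
im,d=vision.get_image("wrist");cv2.imwrite("pics/w10.png",im)
E
```

```text
clock: 10.97
position: [0.5496, -0.0874, 0.0748]
ee_rot: [-0.167, 2.664, -1.532]
force: [-1.3, 5.9, 5.4]
width: 0.473
clock: 11.22
position: [0.547, -0.0877, 0.0748]
ee_rot: [-0.167, 2.663, -1.532]
force: [0.3, 5.5, 4.5]
width: 0.478
[ 24.75954036 -31.45484757  74.80312367] [0.29406086 5.5043672  4.46523095] 0.9721538991278365
```

View pics/w10.png

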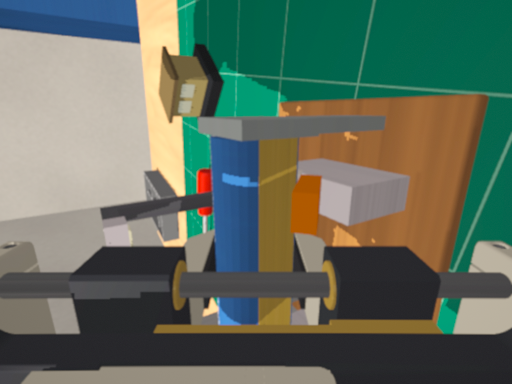

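The boiler's end now overlaps the stop's edge at row 135. Nudging on to feel contact.

```bash
python3 -m handwheel '[{"tx":0.1,"ty":0,"tz":0,"wx":0,"wy":0,"wz":0,"claw":0.4},{"tx":0.2,"ty":0,"tz":0,"wx":0,"wy":0,"wz":0,"claw":0.4}]'; python3 -m handwheel '[{"tx":0.1,"ty":0,"tz":0,"wx":0,"wy":0,"wz":0,"claw":0.4},{"tx":0.2,"ty":0,"tz":0,"wx":0,"wy":0,"wz":0,"claw":0.4}]'; 
python3 - <<'E'
from h import *
s=sensors.observe();print(incradle(s["position"]),s["force"],s["force"]@EY)
im,d=vision.get_image("wrist");P=cloud("wrist",d,s);L=np.stack([(P-O)@EX,(P-O)@EY,P[...,2]],-1)*1000
for u in (225,235,245):
    print(u,[L[v,u].round(1).tolist() for v in range(114,146,3)])
E
```

```text
clock: 11.43
position: [0.5463, -0.0878, 0.0748]
ee_rot: [-0.166, 2.661, -1.53]
force: [12.9, 4.6, 1.5]
width: 0.474
clock: 11.6
position: [0.5463, -0.0878, 0.0748]
ee_rot: [-0.165, 2.659, -1.527]
force: [23.3, 1.8, -0.9]
width: 0.476
[ 24.72542306 -32.23689623  74.79394606] [23.27604787  1.82272167 -0.8502861 ] 23.32285678002674
225 [[230.2, -105.2, 0.1], [230.2, -101.4, 0.3], [-3.4, -108.9, 106.9], [-9.9, -107.9, 109.9], [-10.2, -106.7, 110.1], [-9.4, -105.4, 109.8], [-9.8, -104.2, 110.1], [-8.6, -102.8, 109.5], [-9.5, -101.6, 110.0], [-123.9, -114.7, 161.8], [-8.8, -98.9, 109.8]]
235 [[200.5, -105.8, 0.2], [200.4, -102.3, 0.3], [-6.0, -108.9, 103.2], [-19.6, -108.4, 110.0], [-19.4, -107.2, 109.9], [-20.5, -106.1, 110.5], [-19.5, -104.9, 110.1], [-18.9, -103.6, 109.8], [-18.0, -102.3, 109.4], [-18.8, -101.2, 109.8], [-13.6, -99.3, 107.2]]
245 [[174.3, -106.3, 0.4], [174.7, -103.0, 0.3], [-9.5, -108.9, 100.0], [-25.0, -108.6, 108.4], [-25.3, -107.5, 108.5], [-24.1, -106.2, 108.0], [-24.2, -105.1, 108.0], [-23.6, -103.9, 107.7], [-25.0, -102.9, 108.5], [-24.5, -101.7, 108.2], [-16.0, -99.3, 103.7]]
```

Firm contact with the stop (23 N along the groove). Releasing, then turning the open gripper back for a second stroke.

```bash
python3 -m handwheel '[{"tx":-0.35,"ty":0,"tz":0,"wx":0,"wy":0,"wz":0,"claw":0.62},{"tx":-0.35,"ty":0,"tz":0,"wx":0,"wy":0,"wz":0,"claw":0.62},{"tx":-0.35,"ty":0,"tz":0,"wx":0,"wy":0,"wz":0,"claw":0.62}]'
python3 - <<'E'
from h import *
s=sensors.observe();print(incradle(s["position"]),s["force"],s["width"]*92)
roll([-6,-12,-18,-24,-30]); rel(grip_at(-32,29,-26))
im,d=vision.get_image("wrist");from fit import fit
fit(cloud("wrist",d,s),im,-80,-40)
E
```

```text
clock: 11.9
position: [0.5456, -0.0891, 0.0744]
ee_rot: [-0.166, 2.664, -1.537]
force: [-0.7, -0.0, -0.5]
width: 0.607
[ 25.93679807 -33.08065387  74.41557864] [-0.71440235 -0.01187661 -0.54526766] 55.82254861343056
t [-0.    0.32 -0.02] w [-6. -0.  0.] | 3 mm 6.0 deg
t [-0.    0.63 -0.08] w [-12.  -0.   0.] | 6 mm 12.0 deg
t [-0.    0.93 -0.16] w [-18.  -0.   0.] | 9 mm 18.0 deg
t [-0.    1.23 -0.28] w [-24.  -0.   0.] | 13 mm 24.0 deg
t [-0.    1.51 -0.43] w [-30.  -0.   0.] | 16 mm 30.0 deg
lean 60.0
t [-0.11  1.54 -0.37] w [-31.   0.   0.] | 16 mm 31.0 deg
axis x,z,slopes [-1.4000e-02  8.9879e+01 -4.0000e-03  2.0000e-03] res 0.37 n 3327 2542
blue angle [ 77.7  88.2 149.9 152.4] y [-80. -40.]
flat normal ang -167.6 [-0.98  0.   -0.21] brass angles [-178.5  178.4]
```

```bash
python3 -m handwheel '[{"tx":0,"ty":0.32,"tz":-0.02,"wx":-6,"wy":0,"wz":0,"claw":0.62},{"tx":0,"ty":0.63,"tz":-0.08,"wx":-12,"wy":0,"wz":0,"claw":0.62},{"tx":0,"ty":0.93,"tz":-0.16,"wx":-18,"wy":0,"wz":0,"claw":0.62},{"tx":0,"ty":1.23,"tz":-0.28,"wx":-24,"wy":0,"wz":0,"claw":0.62},{"tx":0,"ty":1.51,"tz":-0.43,"wx":-30,"wy":0,"wz":0,"claw":0.62},{"tx":0,"ty":1.6,"tz":-0.5,"wx":-33,"wy":0,"wz":0,"claw":0.62},{"tx":0,"ty":1.6,"tz":-0.5,"wx":-33,"wy":0,"wz":0,"claw":0.62}]'
python3 -m handwheel '[{"tx":0,"ty":0,"tz":0,"wx":0,"wy":0,"wz":0,"claw":0.38},{"tx":0,"ty":0,"tz":0,"wx":0,"wy":0,"wz":0,"claw":0.38},{"tx":0,"ty":0,"tz":0,"wx":0,"wy":0,"wz":0,"claw":0.38},{"tx":0,"ty":0,"tz":0,"wx":0,"wy":0,"wz":0,"claw":0.38}]' 25
python3 - <<'E'
from h import *
s=sensors.observe();print(s["joints"],incradle(s["position"]),s["force"],s["ft_torque"],s["width"]*92)
im,d=vision.get_image("wrist");from fit import fit
fit(cloud("wrist",d,s),im,-80,-40)
roll([3,6,12,18,24,30])
E
```

```text
clock: 12.53
position: [0.5442, -0.0794, 0.0639]
ee_rot: [-0.182, 3.022, -0.723]
force: [0.5, -0.6, -0.7]
width: 0.622
clock: 12.87
position: [0.544, -0.0768, 0.0633]
ee_rot: [-0.193, 3.019, -0.732]
force: [-1.1, -4.7, 4.6]
width: 0.451
[ 0.46415024  0.84827041 -1.15116771  1.93357     1.18403059  1.43637418
  0.48809894] [ 13.49599627 -33.06455213  63.26751832] [-1.07749961 -4.65339132  4.60674127] [-0.88177544 -0.08166843 -0.13728512] 41.46908311380694
axis x,z,slopes [-1.890e-01  8.986e+01 -4.000e-03  2.000e-03] res 0.42 n 4751 1262
blue angle [ 65.1  71.2 146.6 150.6] y [-80. -40.]
flat normal ang 21.4 [ 0.91 -0.2   0.36] brass angles [-175.5  175.7]
t [ 0.   -0.16 -0.  ] w [ 3.  0. -0.] | 2 mm 3.0 deg
t [ 0.   -0.31 -0.01] w [ 6.  0. -0.] | 3 mm 6.0 deg
t [ 0.   -0.62 -0.06] w [12.  0. -0.] | 6 mm 12.0 deg
t [ 0.   -0.93 -0.14] w [18.   0.1 -0. ] | 9 mm 18.0 deg
t [ 0.   -1.22 -0.25] w [24.   0.1 -0. ] | 12 mm 24.0 deg
t [ 0.01 -1.5  -0.39] w [30.   0.1 -0. ] | 15 mm 30.0 deg
lean 27.2
```

Gripped at 41.5 mm, partly on the flat. Rolling 24° first, then checking.

```bash
python3 -m handwheel '[{"tx":0,"ty":-0.16,"tz":0,"wx":3,"wy":0,"wz":0,"claw":0.36},{"tx":0,"ty":-0.31,"tz":-0.01,"wx":6,"wy":0,"wz":0,"claw":0.36},{"tx":0,"ty":-0.62,"tz":-0.06,"wx":12,"wy":0,"wz":0,"claw":0.36},{"tx":0,"ty":-0.93,"tz":-0.14,"wx":18,"wy":0,"wz":0,"claw":0.36},{"tx":0,"ty":-1.22,"tz":-0.25,"wx":24,"wy":0,"wz":0,"claw":0.36},{"tx":0,"ty":-1.22,"tz":-0.25,"wx":24,"wy":0,"wz":0,"claw":0.36}]'
python3 - <<'E'
from h import *
s=sensors.observe();print(s["joints"],incradle(s["position"]),s["force"],s["ft_torque"],s["width"]*92)
im,d=vision.get_image("wrist");from fit import fit
cv2.imwrite("pics/w11.png",im)
fit(cloud("wrist",d,s),im,-80,-40)
roll([3,6,9])
E
```

```text
clock: 13.42
position: [0.5454, -0.0831, 0.0703]
ee_rot: [-0.188, 2.774, -1.339]
force: [-0.4, -3.4, 2.9]
width: 0.448
[ 0.11405938  0.93112219 -0.92512703  1.93306938  1.27485886  1.71602205
  0.23989645] [ 19.90983194 -32.51283795  70.26615281] [-0.40902716 -3.44670735  2.93412069] [ 0.07079517 -0.17551069 -0.1968564 ] 41.19951582559965
axis x,z,slopes [-2.656e+00  8.772e+01 -0.000e+00  2.000e-03] res 0.41 n 4764 756
blue angle [ 90.8  96.5 173.3 176.9] y [-80. -40.]
flat normal ang 62.6 [ 0.46 -0.05  0.89] brass angles [-176.9 -108.8]
t [ 0.   -0.15  0.01] w [ 3.  0. -0.] | 1 mm 3.0 deg
t [ 0.   -0.3   0.01] w [ 6.  0. -0.] | 3 mm 6.0 deg
t [ 0.   -0.45  0.01] w [ 9.   0.1 -0. ] | 4 mm 9.0 deg
lean 51.2
```

View pics/w11.png

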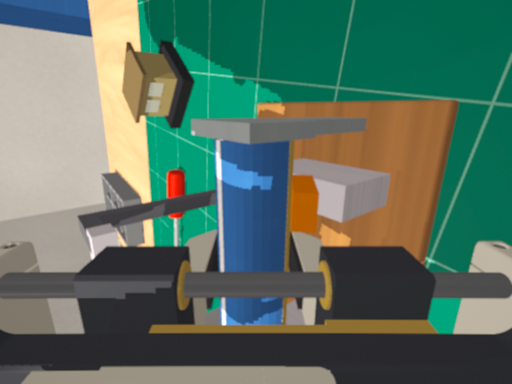

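```bash
python3 - <<'E'
from h import *
s=sensors.observe();p=s["position"];R0=R.from_rotvec(s["ee_rot"]).as_matrix()
c=O+(-2.66*EX+87.7*EZ)/1000
for a,k in((3,.4),(6,.8),(8,1)):
    Q=R.from_rotvec(-EY*np.radians(a)).as_matrix()
    rel((c+Q@(p-c)+k*(-.9*EX-1.2*EZ)/1000,Q@R0),(p,R0))
E
```

```text
t [ 0.   -0.09 -0.  ] w [ 3.  0. -0.] | 1 mm 3.0 deg
t [ 0.   -0.18 -0.02] w [ 6.  0. -0.] | 2 mm 6.0 deg
t [ 0.   -0.25 -0.03] w [ 8.   0.1 -0. ] | 3 mm 8.0 deg
```

```bash
python3 -m handwheel '[{"tx":0,"ty":-0.09,"tz":0,"wx":3,"wy":0,"wz":0,"claw":0.36},{"tx":0,"ty":-0.18,"tz":-0.02,"wx":6,"wy":0,"wz":0,"claw":0.36},{"tx":0.1,"ty":-0.25,"tz":-0.03,"wx":8,"wy":0,"wz":0,"claw":0.36},{"tx":0.1,"ty":-0.25,"tz":-0.03,"wx":8,"wy":0,"wz":0,"claw":0.36}]'
python3 - <<'E'
from h import *
s=sensors.observe();print(incradle(s["position"]),s["force"],s["ft_torque"],s["width"]*92)
im,d=vision.get_image("wrist");from fit import fit
fit(cloud("wrist",d,s),im,-80,-40)
E
python3 -m handwheel '[{"tx":0,"ty":0,"tz":0,"wx":0,"wy":0,"wz":0,"claw":0.5},{"tx":0,"ty":0,"tz":0,"wx":0,"wy":0,"wz":0,"claw":0.62},{"tx":0,"ty":0,"tz":0,"wx":0,"wy":0,"wz":0,"claw":0.62},{"tx":0,"ty":0,"tz":0,"wx":0,"wy":0,"wz":0,"claw":0.62}]'
python3 - <<'E'
from h import *
s=sensors.observe();print(incradle(s["position"]),s["force"],s["ft_torque"],s["width"]*92)
im,d=vision.get_image("wrist");from fit import fit
fit(cloud("wrist",d,s),im,-80,-40)
cv2.imwrite("pics/w12.png",im)
P=cloud("wrist",d,s);L=np.stack([(P-O)@EX,(P-O)@EY,P[...,2]],-1)*1000
hsv=cv2.cvtColor(im,cv2.COLOR_BGR2HSV)
w=(hsv[...,1]<60)&(hsv[...,2]>110)&(L[...,2]>100)&(L[...,2]<112)&(np.abs(L[...,0]+3)<15)&(L[...,1]>-92)&(L[...,1]<-40)
print("white",w.sum(),L[w].mean(0) if w.any() else 0)
E
```

```text
clock: 13.8
position: [0.5454, -0.0849, 0.0726]
ee_rot: [-0.173, 2.676, -1.509]
force: [-0.7, 7.6, 5.3]
width: 0.446
[ 21.74223483 -32.76679707  72.59047599] [-0.6650853   7.55569145  5.32370417] [ 0.9493932  -0.17192155  0.19293594] 40.99904267972217
axis x,z,slopes [-3.1380e+00  8.6839e+01 -5.0000e-03  3.0000e-03] res 0.41 n 4708 115
blue angle [-178.9   97.2  175.3  178.9] y [-80. -40.]
flat normal ang 50.9 [ 0.63 -0.01  0.78] brass angles [-174.9 -106.7]
clock: 14.18
position: [0.5446, -0.0879, 0.0731]
ee_rot: [-0.168, 2.677, -1.513]
force: [0.3, -0.8, -0.3]
width: 0.614
[ 24.64865934 -33.89084783  73.10688502] [ 0.33007747 -0.80984063 -0.28906977] [ 1.03025491 -0.02621212 -0.05302329] 56.454488762477226
axis x,z,slopes [-3.2710e+00  8.6628e+01 -6.0000e-03 -1.0000e-03] res 0.4 n 4818 99
blue angle [-179.1   97.2  175.1  178.8] y [-80. -40.]
flat normal ang 51.5 [ 0.62 -0.02  0.78] brass angles [-173.  -103.2]
white 487 [ -2.85491341 -67.33344381 108.8108652 ]
```

View pics/w12.png

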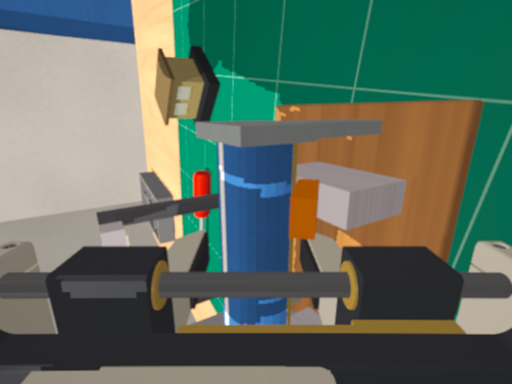

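The boiler dropped home: axis fitted at x −3.3, z 86.6, and the white line is on top at about (222,200), within 1°. Backing out.

```bash
python3 -m handwheel '[{"tx":0,"ty":0,"tz":-1,"wx":0,"wy":0,"wz":0,"claw":0.65},{"tx":0,"ty":0,"tz":-3,"wx":0,"wy":0,"wz":0,"claw":0.65},{"tx":0,"ty":0,"tz":-5,"wx":0,"wy":0,"wz":0,"claw":0.65},{"tx":0,"ty":0,"tz":-8,"wx":0,"wy":0,"wz":0,"claw":0.65},{"tx":0,"ty":-2,"tz":-11,"wx":-5,"wy":0,"wz":0,"claw":0.5},{"tx":0,"ty":-4,"tz":-14,"wx":-12,"wy":0,"wz":0,"claw":0.3},{"tx":0,"ty":-6,"tz":-17,"wx":-18,"wy":0,"wz":0,"claw":0.1},{"tx":0,"ty":-8,"tz":-20,"wx":-24,"wy":0,"wz":0,"claw":0},{"tx":0,"ty":-10,"tz":-22,"wx":-30,"wy":0,"wz":0,"claw":0},{"tx":0,"ty":-10,"tz":-22,"wx":-30,"wy":0,"wz":0,"claw":0},{"tx":0,"ty":-10,"tz":-22,"wx":-30,"wy":0,"wz":0,"claw":0}]' 15
python3 - <<'E'
from h import *
s=sensors.observe();print(s["joints"],incradle(s["position"]),s["width"]);roll([0])
im,d=vision.get_image("wrist");from fit import fit
P=cloud("wrist",d,s);fit(P,im,-80,100);np.savez("w13.npz",im=im,P=P)
cv2.imwrite("pics/w13.png",im)
im,d=vision.get_image("scene");np.savez("s13.npz",im=im,P=cloud("scene",d));cv2.imwrite("pics/s13.png",cv2.resize(im[100:270,150:320],None,fx=3.5,fy=3.5,interpolation=cv2.INTER_CUBIC))
E
```

```text
clock: 15.15
position: [0.5279, 0.0484, 0.2749]
ee_rot: [-0.183, 3.002, -0.775]
force: [0.4, 0.2, -0.6]
width: 0.194
[ 0.26619176  0.59153428 -1.22134416  1.66075986  0.87219247  1.71352666
  0.61303039] [-112.66920649  -33.63056385  274.9134423 ] 0.19368537876288883
t [0. 0. 0.] w [0. 0. 0.] | 0 mm 0.0 deg
lean 29.0
axis x,z,slopes [-3.370e+00  8.647e+01 -4.000e-03  0.000e+00] res 0.49 n 2751 56
blue angle [ 51.4  61.9 168.8 175.1] y [-80.   98.1]
flat normal ang 136.3 [-0.72 -0.    0.69] brass angles [-178.6 -165.4]
```

View pics/w13.png

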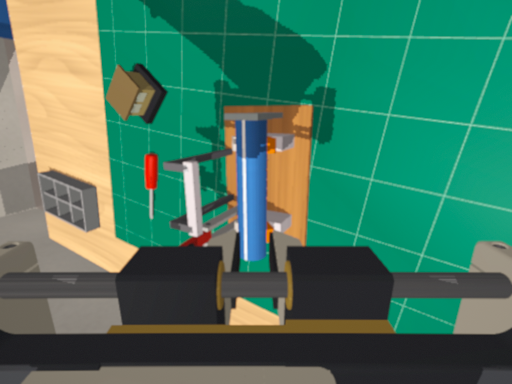

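View pics/s13.png

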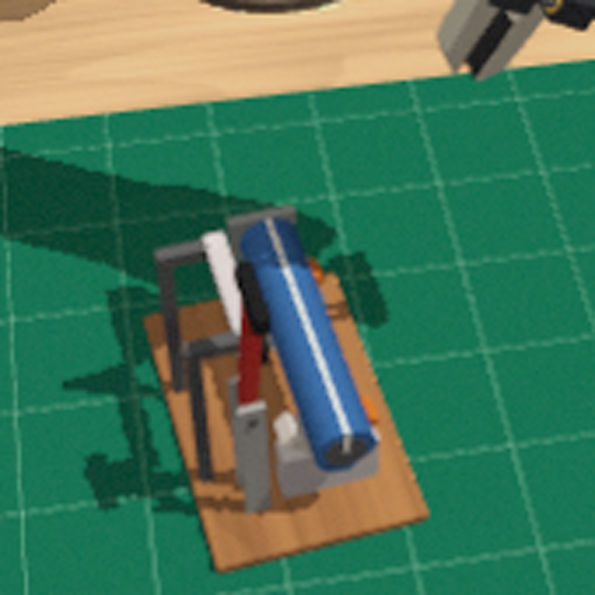

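Both views show the boiler aligned: white line on top, near end at the stop (wrist (250,118)). The clamp is still upright at scene-crop (252,300). Measuring the grip.

```bash
python3 - <<'E'
from h import *
for f,reg in (("s13.npz",(slice(160,215),slice(205,240))),("top0.npz",(slice(135,180),slice(270,300)))):
    z=np.load(f);im=z["im"];P=z["P"];L=np.stack([(P-O)@EX,(P-O)@EY,P[...,2]],-1)*1000
    sub=np.zeros(im.shape[:2],bool);sub[reg]=1
    hsv=cv2.cvtColor(im,cv2.COLOR_BGR2HSV)
    red=sub&((hsv[...,0]<8)|(hsv[...,0]>172))&(hsv[...,1]>150)&(L[...,2]>110)&(L[...,2]<260)
    blk=sub&(hsv[...,2]<60)&(L[...,2]>180)&(L[...,2]<260)
    for n,m in(("red",red),("blk",blk)):
        if m.sum():print(f,n,m.sum(),np.percentile(L[m],[5,50,95],axis=0).round(0).tolist())
E
```

```text
s13.npz red 129 [[45.0, 67.0, 138.0], [53.0, 74.0, 174.0], [58.0, 79.0, 221.0]]
s13.npz blk 111 [[42.0, 47.0, 221.0], [47.0, 74.0, 233.0], [52.0, 91.0, 235.0]]
top0.npz red 6 [[44.0, 58.0, 133.0], [48.0, 59.0, 141.0], [55.0, 61.0, 169.0]]
top0.npz blk 93 [[39.0, 43.0, 186.0], [44.0, 65.0, 233.0], [50.0, 87.0, 237.0]]
```

```bash
cat >> h.py <<'E'
def tip(x,y,z,phi=0):
    p=np.radians(phi);return tgt(x+13*np.sin(p),y,z-13*np.cos(p),phi)
E
python3 - <<'E'
from h import *
rel(tip(-20,20,320,10));rel(tip(92,66,310,0));rel(tip(92,66,215,0))
E
```

```text
t [-5.44 -9.86  2.  ] w [-19.1   0.    0.1] | 114 mm 19.1 deg
t [-10.01 -18.88   8.2 ] w [-29.1   0.    0.1] | 229 mm 29.1 deg
t [-10.02 -14.26  16.5 ] w [-29.1   0.    0.1] | 240 mm 29.1 deg
```

```bash
python3 -m handwheel '[{"tx":-1.8,"ty":-3.3,"tz":0.7,"wx":-6,"wy":0,"wz":0,"claw":0},{"tx":-3.6,"ty":-6.6,"tz":1.4,"wx":-12,"wy":0,"wz":0,"claw":0},{"tx":-5.4,"ty":-9.8,"tz":2,"wx":-19,"wy":0,"wz":0,"claw":0},{"tx":-7,"ty":-12.8,"tz":4,"wx":-22,"wy":0,"wz":0,"claw":0},{"tx":-8.5,"ty":-15.8,"tz":6,"wx":-26,"wy":0,"wz":0,"claw":0},{"tx":-10,"ty":-18.9,"tz":8.2,"wx":-29,"wy":0,"wz":0,"claw":0},{"tx":-10,"ty":-18.9,"tz":8.2,"wx":-29,"wy":0,"wz":0,"claw":0},{"tx":-10,"ty":-18.9,"tz":8.2,"wx":-29,"wy":0,"wz":0,"claw":0}]'
python3 - <<'E'
from h import *
s=sensors.observe();print(s["joints"],incradle(s["position"]),s["width"],s["force"])
rel(tip(92,66,310,0));rel(tip(92,66,215,0))
im,d=vision.get_image("wrist");cv2.imwrite("pics/w14.png",im)
im,d=vision.get_image("scene");np.savez("s14.npz",im=im,P=cloud("scene",d));cv2.imwrite("pics/s14.png",cv2.resize(im[70:270,130:330],None,fx=3,fy=3,interpolation=cv2.INTER_CUBIC))
E
```

```text
clock: 15.92
position: [0.6522, -0.1459, 0.2874]
ee_rot: [0.188, -3.13, -0.003]
force: [0.1, 1.6, -0.3]
width: 0.006
[ 0.75176463  0.73735966 -1.21520033  1.26573719  0.67835785  1.57526763
  1.33628404] [ 95.44637202  65.69841422 287.40432977] 0.005899073245265743 [ 0.09200454  1.57176616 -0.29371473]
t [-0.03  0.35 -0.46] w [ 0.1 -0.3 -0.2] | 6 mm 0.4 deg
t [-0.08  0.32  9.04] w [ 0.1 -0.3 -0.2] | 90 mm 0.4 deg
```

View pics/s14.png

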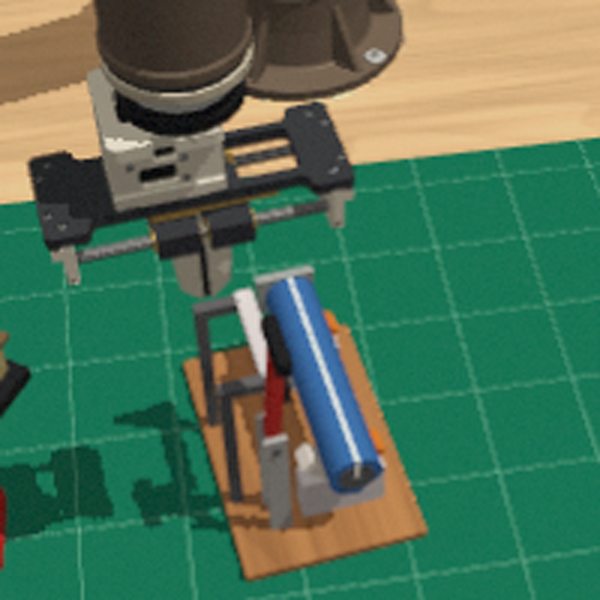

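View pics/w14.png

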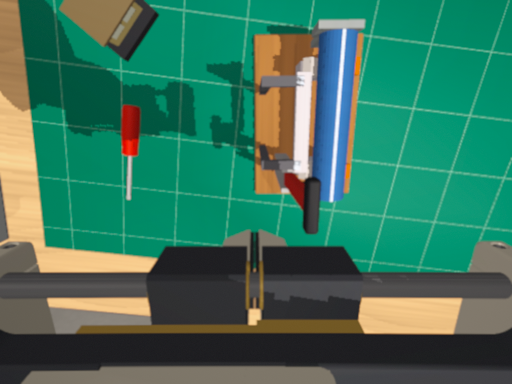

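Scene view: closed fingers at crop (205,280), to the right of and above the grip at (278,345). Checking the tip height by depth.

```bash
python3 - <<'E'
from h import *
L=np.load("s14.npz")["P"];L=np.stack([(L-O)@EX,(L-O)@EY,L[...,2]],-1)*1000
for v in range(158,170,2):print(v,[L[v,u].round().astype(int).tolist() for u in range(190,208,3)])
E
```

```text
158 [[107, 80, 343], [101, 76, 338], [96, 79, 339], [89, 76, 334], [84, 76, 332], [78, 76, 330]]
160 [[108, 78, 335], [102, 76, 332], [96, 79, 333], [90, 77, 329], [85, 79, 330], [79, 79, 328]]
162 [[108, 78, 330], [102, 78, 329], [97, 79, 328], [90, 76, 323], [85, 77, 321], [79, 78, 322]]
164 [[109, 78, 325], [103, 79, 324], [97, 79, 322], [91, 76, 316], [85, 79, 318], [79, 78, 315]]
166 [[77, -213, -2], [103, 79, 318], [98, 79, 316], [91, 76, 311], [86, 81, 315], [35, -200, -1]]
168 [[78, -203, 1], [70, -200, 1], [98, 77, 309], [54, -195, 2], [45, -195, -1], [37, -194, -2]]
```

```bash
python3 -m handwheel '[{"tx":0,"ty":0,"tz":2.5,"wx":0,"wy":0,"wz":0,"claw":0},{"tx":0,"ty":0,"tz":5,"wx":0,"wy":0,"wz":0,"claw":0},{"tx":0,"ty":0,"tz":7.5,"wx":0,"wy":0,"wz":0,"claw":0},{"tx":0,"ty":0,"tz":9,"wx":0,"wy":0,"wz":0,"claw":0},{"tx":0,"ty":0,"tz":9,"wx":0,"wy":0,"wz":0,"claw":0}]'
python3 - <<'E'
from h import *
s=sensors.observe();print(s["joints"],incradle(s["position"]),s["force"])
for a in (1.4,1.2,1.0,.8,.6,.4,.2,.1,0.05,0):
    x=55-108*np.cos(a)+6*np.sin(a)+17;z=119+108*np.sin(a)+6*np.cos(a)
    print(a,round(x),round(z),end=" ");rel(tip(x,66,min(z,222)-2,0))
E
```

```text
clock: 16.43
position: [0.6504, -0.1406, 0.1986]
ee_rot: [0.204, -3.13, 0.001]
force: [0.2, 0.0, -0.2]
width: 0.009
[ 0.76179307  0.7968159  -1.18692636  1.41141256  0.73436428  1.42171847
  1.27806862] [ 90.03240467  64.60136092 198.60498306] [ 0.19092638  0.04840876 -0.21122031]
1.4 60 226 t [-0.16  3.05 -0.34] w [-0.  -0.3  0.4] | 31 mm 0.5 deg
1.2 38 222 t [-0.17  5.16 -0.33] w [-0.  -0.3  0.4] | 52 mm 0.5 deg
1.0 19 213 t [-0.19  7.13  0.55] w [-0.  -0.3  0.4] | 72 mm 0.5 deg
0.8 1 201 t [-0.2   8.9   1.79] w [-0.  -0.3  0.4] | 91 mm 0.5 deg
0.6 -14 185 t [-0.22 10.38  3.36] w [-0.  -0.3  0.4] | 109 mm 0.5 deg
0.4 -25 167 t [-0.24 11.52  5.2 ] w [-0.  -0.3  0.4] | 126 mm 0.5 deg
0.2 -33 146 t [-0.25 12.27  7.22] w [-0.  -0.3  0.4] | 142 mm 0.5 deg
0.1 -35 136 t [-0.26 12.49  8.28] w [-0.  -0.3  0.4] | 150 mm 0.5 deg
0.05 -36 130 t [-0.26 12.56  8.82] w [-0.  -0.3  0.4] | 153 mm 0.5 deg
0 -36 125 t [-0.27 12.6   9.36] w [-0.  -0.3  0.4] | 157 mm 0.5 deg
```

```bash
python3 -m handwheel '[{"tx":-0.1,"ty":1.5,"tz":-0.3,"wx":0,"wy":0,"wz":0,"claw":0},{"tx":-0.2,"ty":3,"tz":-0.3,"wx":0,"wy":0,"wz":0,"claw":0},{"tx":-0.2,"ty":4.1,"tz":-0.3,"wx":0,"wy":0,"wz":0,"claw":0},{"tx":-0.2,"ty":5.1,"tz":-0.3,"wx":0,"wy":0,"wz":0,"claw":0},{"tx":-0.2,"ty":6.1,"tz":0.1,"wx":0,"wy":0,"wz":0,"claw":0},{"tx":-0.2,"ty":7.1,"tz":0.55,"wx":0,"wy":0,"wz":0,"claw":0},{"tx":-0.2,"ty":8,"tz":1.2,"wx":0,"wy":0,"wz":0,"claw":0},{"tx":-0.2,"ty":8.9,"tz":1.8,"wx":0,"wy":0,"wz":0,"claw":0},{"tx":-0.2,"ty":9.7,"tz":2.6,"wx":0,"wy":0,"wz":0,"claw":0},{"tx":-0.2,"ty":10.4,"tz":3.4,"wx":0,"wy":0,"wz":0,"claw":0},{"tx":-0.2,"ty":10.4,"tz":3.4,"wx":0,"wy":0,"wz":0,"claw":0}]'
python3 - <<'E'
from h import *
s=sensors.observe();print(s["joints"],incradle(s["position"]),s["force"])
for a in (.4,.2,.1,0.05,0):
    x=55-108*np.cos(a)+6*np.sin(a)+17;z=119+108*np.sin(a)+6*np.cos(a)
    print(a,round(x),round(z),end=" ");rel(tip(x,66,min(z,222)-2,0))
im,d=vision.get_image("scene");cv2.imwrite("pics/s15.png",cv2.resize(im[70:270,130:330],None,fx=3,fy=3,interpolation=cv2.INTER_CUBIC))
E
```

```text
clock: 17.35
position: [0.64, -0.0373, 0.1658]
ee_rot: [0.201, -3.133, -0.0]
force: [-0.7, 0.1, -0.4]
width: 0.007
[ 0.63641187  0.78727444 -1.17322429  1.52173529  0.73631171  1.33103465
  1.08756675] [-13.80409584  67.08256625 165.83384688] [-0.69638509  0.1149239  -0.36782182]
0.4 -25 167 t [0.1  1.13 1.93] w [ 0.  -0.1  0.3] | 22 mm 0.3 deg
0.2 -33 146 t [0.09 1.88 3.95] w [ 0.  -0.1  0.3] | 44 mm 0.3 deg
0.1 -35 136 t [0.09 2.1  5.01] w [ 0.  -0.1  0.3] | 54 mm 0.3 deg
0.05 -36 130 t [0.09 2.17 5.55] w [ 0.  -0.1  0.3] | 60 mm 0.3 deg
0 -36 125 t [0.08 2.22 6.08] w [ 0.  -0.1  0.3] | 65 mm 0.3 deg
```

View pics/s15.png

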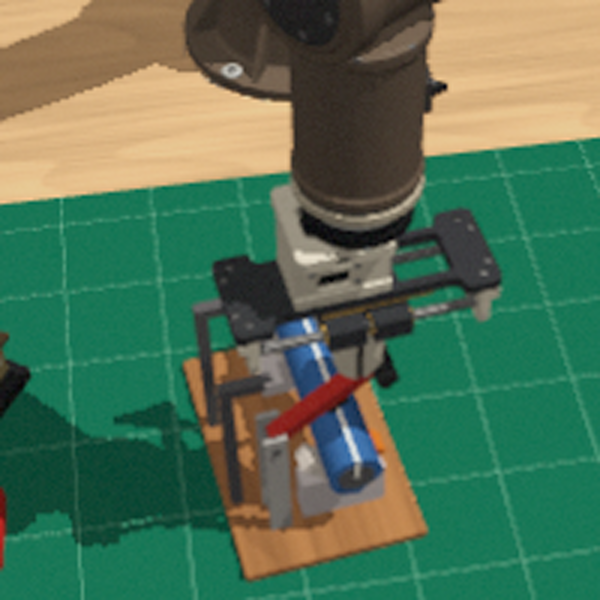

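The strap (crop (320,405)) swung down to about 0.6 rad, with the fingers behind it. Continuing down.

```bash
python3 -m handwheel '[{"tx":0,"ty":0.6,"tz":1,"wx":0,"wy":0,"wz":0,"claw":0},{"tx":0.1,"ty":1.1,"tz":1.9,"wx":0,"wy":0,"wz":0,"claw":0},{"tx":0.1,"ty":1.5,"tz":2.9,"wx":0,"wy":0,"wz":0,"claw":0},{"tx":0.1,"ty":1.9,"tz":3.9,"wx":0,"wy":0,"wz":0,"claw":0},{"tx":0.1,"ty":2.1,"tz":4.7,"wx":0,"wy":0,"wz":0,"claw":0},{"tx":0.1,"ty":2.2,"tz":5.3,"wx":0,"wy":0,"wz":0,"claw":0},{"tx":0.1,"ty":2.2,"tz":5.5,"wx":0,"wy":0,"wz":0,"claw":0},{"tx":0.1,"ty":2.2,"tz":5.5,"wx":0,"wy":0,"wz":0,"claw":0}]'
python3 -m handwheel '[{"tx":0,"ty":0,"tz":0.2,"wx":0,"wy":0,"wz":0,"claw":0},{"tx":0,"ty":0,"tz":0.4,"wx":0,"wy":0,"wz":0,"claw":0},{"tx":0,"ty":0,"tz":0.4,"wx":0,"wy":0,"wz":0,"claw":0}]'
python3 - <<'E'
from h import *
s=sensors.observe();print(s["joints"],incradle(s["position"]),s["force"])
im,d=vision.get_image("scene");cv2.imwrite("pics/s16.png",cv2.resize(im[120:270,170:320],None,fx=4,fy=4,interpolation=cv2.INTER_CUBIC))
E
```

```text
clock: 18.07
position: [0.6373, -0.0173, 0.1123]
ee_rot: [0.198, -3.135, 0.0]
force: [0.4, -0.6, -0.4]
width: 0.007
clock: 18.32
position: [0.6377, -0.0173, 0.109]
ee_rot: [-0.198, 3.135, -0.0]
force: [0.6, -0.1, 0.5]
width: 0.005
[ 0.59676449  0.83287272 -1.13461847  1.59449708  0.79007649  1.23583699
  1.00857463] [-33.92031359  67.27131392 109.03079839] [ 0.63800653 -0.10284899  0.50401989]
```

View pics/s16.png

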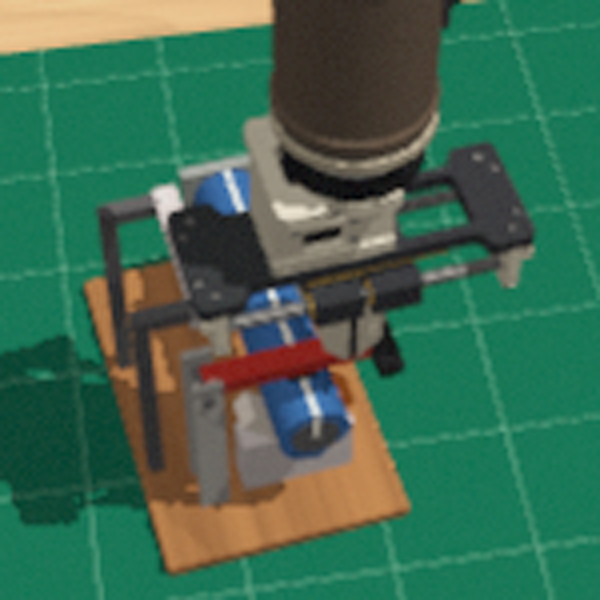

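Strap nearly flat, with no reaction force yet. Pressing in small steps.

```bash
python3 -m handwheel '[{"tx":0,"ty":0,"tz":0.15,"wx":0,"wy":0,"wz":0,"claw":0},{"tx":0,"ty":0,"tz":0.3,"wx":0,"wy":0,"wz":0,"claw":0},{"tx":0,"ty":0,"tz":0.3,"wx":0,"wy":0,"wz":0,"claw":0}]'
python3 -m handwheel '[{"tx":0,"ty":0,"tz":0.15,"wx":0,"wy":0,"wz":0,"claw":0},{"tx":0,"ty":0,"tz":0.3,"wx":0,"wy":0,"wz":0,"claw":0}]'
python3 -m handwheel '[{"tx":0,"ty":0,"tz":0.15,"wx":0,"wy":0,"wz":0,"claw":0},{"tx":0,"ty":0,"tz":0.15,"wx":0,"wy":0,"wz":0,"claw":0}]'
```

```text
clock: 18.62
position: [0.638, -0.0172, 0.108]
ee_rot: [-0.197, 3.134, -0.002]
force: [-5.5, -1.7, 14.5]
width: 0.005
clock: 18.78
position: [0.6381, -0.0172, 0.1072]
ee_rot: [-0.197, 3.133, -0.003]
force: [-14.1, -6.9, 44.7]
width: 0.007
clock: 18.95
position: [0.6382, -0.0172, 0.1071]
ee_rot: [-0.197, 3.132, -0.004]
force: [-15.6, -7.7, 44.6]
width: 0.001
```

Hard stop felt at 45 N (tip about 127 mm, the closed strap's top). Lifting off.

```bash
python3 -m handwheel '[{"tx":0,"ty":0,"tz":-0.5,"wx":0,"wy":0,"wz":0,"claw":0},{"tx":0,"ty":0,"tz":-1.5,"wx":0,"wy":0,"wz":0,"claw":0},{"tx":0,"ty":0,"tz":-4,"wx":0,"wy":0,"wz":0,"claw":0},{"tx":0,"ty":0,"tz":-7,"wx":0,"wy":0,"wz":0,"claw":0},{"tx":0,"ty":1,"tz":-11,"wx":0,"wy":0,"wz":0,"claw":0},{"tx":0,"ty":4,"tz":-14,"wx":0,"wy":0,"wz":0,"claw":0},{"tx":0,"ty":8,"tz":-15,"wx":0,"wy":0,"wz":0,"claw":0},{"tx":0,"ty":12,"tz":-16,"wx":0,"wy":0,"wz":0,"claw":0},{"tx":0,"ty":15,"tz":-16,"wx":0,"wy":0,"wz":0,"claw":0},{"tx":0,"ty":15,"tz":-16,"wx":0,"wy":0,"wz":0,"claw":0},{"tx":0,"ty":15,"tz":-16,"wx":0,"wy":0,"wz":0,"claw":0}]'
python3 - <<'E'
from h import *
s=sensors.observe();print(s["joints"],incradle(s["position"]),s["force"])
from fit import fit
im,d=vision.get_image("scene");cv2.imwrite("pics/s17.png",cv2.resize(im[120:270,170:320],None,fx=4,fy=4,interpolation=cv2.INTER_CUBIC))
P=cloud("scene",d);np.savez("s17.npz",im=im,P=P);fit(P,im,-90,100)
def red(P,im):
    L=np.stack([(P-O)@EX,(P-O)@EY,P[...,2]],-1)*1000
    hsv=cv2.cvtColor(im,cv2.COLOR_BGR2HSV)
    m=((hsv[...,0]<8)|(hsv[...,0]>172))&(hsv[...,1]>150)&(L[...,2]>105)&(L[...,2]<140)&(np.abs(L[...,0])<70)&(np.abs(L[...,1]-66)<9)
    Q=L[m];print("red",len(Q),np.percentile(Q,[3,50,97],axis=0).round(1).tolist());
    Q=Q[Q[:,2]>np.median(Q[:,2])-4]
    print(np.polyfit(Q[:,0],Q[:,2],1))
red(P,im)
t,dt=vision.get_image("top");Pt=cloud("top",dt);cv2.imwrite("pics/t17.png",cv2.resize(t[135:245,225:325],None,fx=5.4,fy=5.4,interpolation=cv2.INTER_CUBIC));red(Pt,t);fit(Pt,t,-90,100)
E
```

```text
clock: 19.87
position: [0.618, 0.1342, 0.2621]
ee_rot: [-0.205, 3.134, 0.0]
force: [0.2, 0.2, -0.2]
width: 0.008
[ 0.36968327  0.67599295 -1.1819831   1.41580512  0.62268291  1.45580814
  0.90232897] [-186.69097741   66.36950914  262.13980062] [ 0.15688737  0.23589559 -0.19340362]
axis x,z,slopes [-2.5720e+00  8.5414e+01 -7.0000e-03 -1.0000e-03] res 1.18 n 697 0
blue angle [  4.5  24.  142.6 153.5] y [-89. 100.]
red 300 [[-44.9, 58.3, 114.2], [0.0, 68.1, 122.6], [47.9, 74.6, 125.8]]
[-6.06140744e-03  1.22921930e+02]
red 58 [[20.9, 59.4, 119.2], [37.0, 67.4, 123.4], [51.8, 73.6, 127.6]]
[5.38196095e-02 1.21786291e+02]
axis x,z,slopes [-47.263 167.251   0.426  -0.829] res 0.47 n 11 0
blue angle [ 9.6 10.  65.4 68.5] y [89.  97.5]
```

View pics/s17.png

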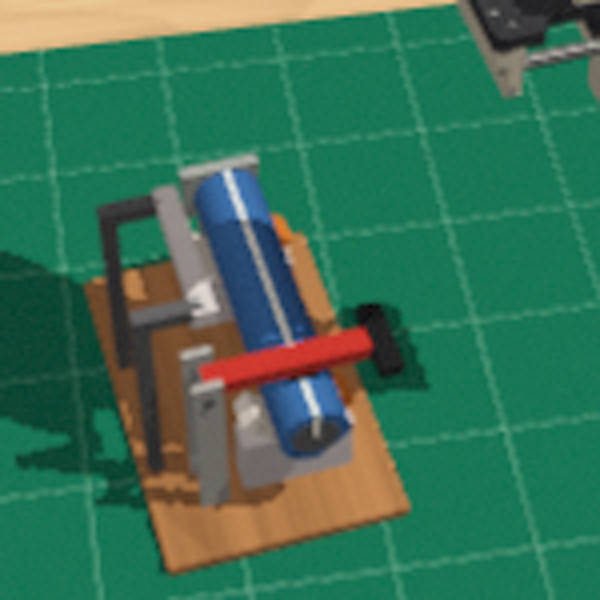

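View pics/t17.png

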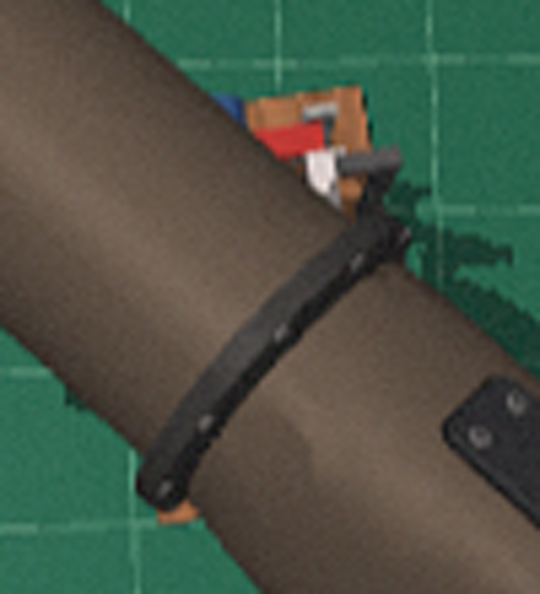

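```bash
python3 - <<'E'
from h import *
def ext(f):
    z=np.load(f);P=z["P"];im=z["im"];L=np.stack([(P-O)@EX,(P-O)@EY,P[...,2]],-1)*1000
    hsv=cv2.cvtColor(im,cv2.COLOR_BGR2HSV)
    m=(np.abs(L[...,0])<30)&(L[...,2]>98)&(L[...,2]<118)&(hsv[...,0]>100)&(hsv[...,0]<125)&(hsv[...,1]>120)&(np.abs(L[...,1])<130)
    print(f,m.sum(),np.percentile(L[m][:,1],[0,1,99,100]).round(1))
for f in("sc0.npz","s13.npz","s17.npz","w13.npz"):ext(f)
a=np.load("sc0.npz")["im"].astype(int);b=np.load("s17.npz")["im"].astype(int)
for n,r in(("cab",(slice(170,220),slice(90,145))),("driver",(slice(225,290),slice(110,140))),("jarY",(slice(140,180),slice(355,395))),("jarR",(slice(185,225),slice(380,415)))):
    print(n,np.abs(a[r]-b[r]).mean().round(1))
E
```

```text
sc0.npz 779 [-81.2 -79.4 117.8 120.9]
s13.npz 725 [-99.5 -96.8 100.2 102.1]
s17.npz 629 [-101.   -96.7  100.5  103.2]
w13.npz 2397 [-99.2 -97.9  95.7  98.1]
cab 11.3
driver 6.7
jarY 6.2
jarR 6.9
```

```bash
python3 -c "
from cell import arm
print(arm.sign_off())"
```

```text
the job is handed in; nothing more can be done
None
```

The boiler is home in the groove against the stop, the clamp is closed and I have handed the job in. The robot's clock read about 20 s.

**What I did:**
- I rolled the boiler in two gripped strokes, about 68° in all, and it dropped home onto the orange faces.
- Between the strokes I slid it about 18 mm until I felt 23 N against the stop.
- I pushed the clamp strap down with closed fingers to a firm stop at 45 N, then backed the arm clear.

**What the last checks showed:**
- **Boiler seat:** before clamping, the axis measured 3.3 mm left and 3.5 mm lower than round-side, and the white line was on top within about 1°. The scene view afterwards still showed it there, though its rougher fit gave z 85.4 mm instead of 86.5.
- **Stop:** the end is within about 1 mm, comparing the boiler's travel in the scene images with the travel at contact.
- **Clamp:** the strap's slope was about 0.006 rad in the scene camera. The top camera's fit gave 0.054, but it saw only 58 pixels, so I disregarded it.
- **Bystanders:** I compared pictures before and after only roughly. The cab patch changed most (mean difference 11 against 6 to 7 for the others). I took that to be the arm's shadow and did not measure its position.

**What disagreed:** the fingertips sat about 18–20 mm behind the reported TCP, not 14 mm ahead of it as specified. My first grip therefore closed too high on the boiler, and I reopened and went about 30 mm deeper. The 45 N was on the fingers, and I did not confirm whether the 40 N limit counts them.

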